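# Switch the field station on to its right-hand battery

### The arm

A 6-joint arm with a two-finger parallel gripper is mounted at the origin on the work surface. World frame = base frame: x ahead of the robot, y to its left, z up, the work surface at z = 0. Lengths are in m, angles in rad, forces in N, time in s.
With the tool pointing down it reaches from about 0.35 to 0.975 m from the base axis. Payload 4.9 kg.
Tool frame: the origin (TCP) lies midway between the tips of the shut fingers; the grasp point (between the pads) lies manip.grip_depth behind it (manip.grip_depth is the distance from the TCP to the grasp point, in m); z points along the fingers, x is the direction in which the jaws open and shut, and the axes are right-handed (so a half turn about z gives the same grasp; the last joint's range is limited). The gripper opens to 85 mm and grips with 20 to 120 N. Pads are 22 mm wide; open, the fingers measure 114 mm over their backs; the gripper's body (76 mm by 85 mm) begins 54 mm behind the grasp point. The pads swing forward as they close: fully open they stand 13 mm farther back than shut.
Start: joints at [1.104, 0.053, 1.613, -0, 1.476, -0.119], TCP at [0.213, 0.588, 0.231] pointing down, gripper open.
Joint ranges: [-3.01, 3.01], [-1.01, 2.22], [0.06, 2.58], [-1.02, 4.17], [0.09, 2.62], [-3.14, 3.14]. Speed limits (rad/s): [2.57, 2.57, 3.14, 3.14, 3.14, 3.14].

### API

Orientations are given as a unit quaternion [w, x, y, z].
In Python, from plant import state, grab_frame, ticket, manip gives the robot as it stands.
- The arm moves only by the tool carry_out, never from a script. Its argument "moves" is a list that holds one entry, the list of rows, each a list of 7 numbers: the turn, a rotation vector about the tool's x, y, z each as a share of 5 degrees, from -1 to 1, then the shift along the tool's x, y, z each as a share of 0.04 m, from -1 to 1, then the gripper command: -1 is shut, 1 is fully open, values between are in proportion. A call has 1 to 8 rows; each row shifts and turns the commanded pose from where the row before left it, along the tool's axes as they then stand; what a row does not reach is not made up. A row lasts 1/12 s, in which the tool goes at most 41.7 mm and 7.16 degrees, less where a joint would pass 70% of its speed; a pose out of reach is approached as far as the arm can. A call with a number of a shift or a turn outside -1 to 1 is refused whole. A call with a gripper value outside its range is refused whole. The fingers move at their own pace and stop on an object; the grip force is fixed at half the most. Time passes only in rows, so rows that do not move let the fingers close. It gives the time, the measured TCP pose, the force and the opening at its end, in the units of the state.
- state(): the state, without advancing time (a new reading comes with each control period).
- grab_frame(name): name is "scene" or "top" or "wrist"; returns a dict with "frame" (480x640x3 uint8, red, green, blue), "z_map" (480x640 float32, m along the optical axis (not along the pixel's ray), 0 where there is no reading), "K" (3x3 intrinsics, pixels), "world_from_camera" (4x4, takes a point from camera to world coordinates); the wrist camera has in their place "hand_eye" (4x4, takes a point from camera to tool coordinates, whose origin is the TCP and whose axes are the tool frame's). Camera axes: x right, y down, z forward; pixel columns grow to the right and rows downward; lengths in m; the calibration is good to about 2 mm. A picture is of the moment at which its call begins: read the wrist's pose just before it.
- ticket.job_done(): hands the job in, once; it reports no verdict.
The state is a dict: "time": time; "joint_pos": joint angles; "joint_vel": joint speeds; "joint_efforts": joint torques, N m; "tool_pos": TCP position; "tool_rot": TCP orientation; "contact_force": force on the tool from outside, world axes, zero at the start; "ft_torque": the same for the moment, N m; "gripper_width": opening from 0.0 (shut) to 1.0 (fully open).
Only numpy, scipy, OpenCV 4.12 (cv2) and the standard library are available. Lean on these libraries where they do the work, as an engineer would, in place of code of your own. Each camera call takes 0.05 s, during which the arm holds its last target.

### The job

Put the station on its right-hand battery: on the sloping switch box, turn the round dust shutter until its opening lies squarely over the right-hand keyhole (right as you face the panel from its low edge). Take the switch key out of the wooden tool block, press it into that keyhole and turn it until it drops fully home in the rotor, then turn it clockwise all the way to the stop. Leave the key fully home in the switch, let go, and don't disturb the other things on the table.

Things in the scene. Friction and masses are not known exactly. Their poses are not given: they have to be found in the camera images.
- panel: sloping aluminium panel of the grey switch box, 240 mm up the slope by 260 mm across, 25 degrees from level, low edge roughly to the robot's left (+y). Origin: centre of its face, 106 mm above the table. x points up the slope, z is its outward normal, y to the left as one faces it from the low edge. Fuse caps and posts up to 15 mm high stand along its low edge, 80 mm and more from the origin.
- shutter_knob (a point): centre of the black bar knob (42 x 10 mm) in the middle of the dust shutter, 14 mm above the panel's face; the bar's sides run from 6.5 to 24 mm above the face. z is the panel's normal and the shutter's axis; x runs along the bar and points to the shutter's one round opening. Shutter: steel disc 144 mm across, 3 mm thick; opening 40 mm across, centre 45 mm from the axis.
- shutter (a joint): angle of the shutter, rad: 0 with its opening straight up the slope, growing clockwise as one looks down on the panel; +1.047 puts the opening centrally over the right-hand keyhole, -1.047 over the left-hand one (no stop there; the stops are at -1.5 and +1.5). Within 0.12 rad of it the keyhole is wholly uncovered. Friction 0.08 N m: it stays where it is left.
- right_keyhole (a point): centre of the mouth of the right-hand keyhole in the panel's face, axes as the panel's: a round bore, 30 mm across, under the shutter, 22 mm upslope and 39 mm right of its axis. 6 mm down is the face of the dark steel rotor, with a slot 29 x 8.4 mm across it, 20 mm deep. The key's blade enters the bore at any angle and drops into the slot only within about 0.1 rad of the slot's direction.
- right_seat (a point): centre of the floor of the right-hand rotor's slot, 26 mm straight below right_keyhole, axes as the panel's. The key's tip lies here when it is fully home. A short black tick on the panel, just outside the shutter's rim, points to each keyhole.
- right_rotor (a joint): angle of the right-hand rotor, rad: 0 (off) with its slot running up and down the slope, growing clockwise as one looks down on the panel, to the stop at 1.571 (on, slot across the slope). At the start it rests up to 0.45 past off. Friction 0.08 N m: it stays where it is left.
- key_grip (a point): centre of the flat black bow of the switch key: 36 mm wide (along y), 10 mm thick (x), 36 mm high (z); z runs up along the shank. The key (92 mm, 60 g) stands upright in the tool block, this point 87 mm above the table, the bow's underside 24 mm above the block. Below the bow a steel shank 7 mm across and, at the tip, a flat steel blade 26 mm wide (along y), 6 mm thick, 24 mm high, its last 5 mm tapered.
- key_tip (a point): middle of the key's lower end (underside of the blade), 74 mm below key_grip along the key; axes as key_grip. Fully home it lies at right_seat, with key_grip 48 mm above the panel's face.
- tool_block: wooden block 50 x 170 x 45 mm, fixed; origin at the centre of its underside, y along its length. The key stands at y = -55 mm in a close slot, 32 mm deep, along y; two drivers stand at y = 15 and 62 mm, their tops up to 101 mm above the table.
- mug: white mug, 80 mm across, 90 mm high; origin at the centre of its underside. Bystander.
- phone: black phone lying flat, 150 x 72 x 9 mm; origin at the centre of its underside. Bystander.
- fist_mic: black hand microphone lying flat, 70 x 55 x 28 mm; origin at the centre of its underside. Bystander.
- morse_key: brass morse key on a wooden base 130 x 75 mm, 40 mm high; origin at the centre of its underside. Bystander.
- torch: aluminium torch lying down, 125 mm long, 36 mm across; origin under its middle. Bystander.
- nut_driver: driver with a round black handle 21 mm across, upright in the tool block, 70 mm from the key; origin at its lower end. Bystander.
- trim_driver: driver with a round black handle 16 mm across, upright in the tool block, 117 mm from the key; origin at its lower end. Bystander.
Not all that is in view belongs to the job. What is shaped like the part that bears key_grip but green or orange is not meant.

How it is judged:
By the outcome, as a careful person would: the job done as asked, in the order asked, and still so for the second after the job is handed in, with the robot touching nothing.
It also fails if it takes over 58 s, if anything falls off the work surface, if the arm or the gripper's body presses on something with over 40 N, if the wrist force passes 120 N, or if a joint passes its speed limit or range.

## Working session

There is one attempt and no reset: what is moved stays moved. The work goes in short steps, Python scripts to look and compute and a tool call to move; the robot and the scene stay as the last step left them, time stands still between calls to the robot, and variables do not carry over. Pictures are saved under pics/ and viewed, and the job is handed in when it is done.

Besides the shell and the picture viewer there is one more tool, called in YAML: its name, and indented under it one key for each argument. carry_out: Moves the arm, as the interface text tells. Shift numbers are shares of 0.04 m and turn numbers shares of 5 degrees, none past 1 either way. Its arguments: {"type":"object","properties":{"moves":{"type":"array"}},"required":["moves"]}

```bash
ls; mkdir -p pics; cat > h.py <<'E'
import numpy as np, cv2, pickle
from plant import state, grab_frame, ticket, manip
from scipy.spatial.transform import Rotation as R
def T():
    s=state(); q=s['tool_rot']; M=np.eye(4); M[:3,:3]=R.from_quat([q[1],q[2],q[3],q[0]]).as_matrix(); M[:3,3]=s['tool_pos']; return M
def grab(n,tag=None):
    t=T(); f=grab_frame(n)
    W=t@f['hand_eye'] if n=='wrist' else f['world_from_camera']
    f['W']=np.array(W); tag=tag or n
    cv2.imwrite(f'pics/{tag}.png',f['frame'][:,:,::-1]); pickle.dump(f,open(f'pics/{tag}.pkl','wb')); return f
def load(tag): return pickle.load(open(f'pics/{tag}.pkl','rb'))
def pix(f,u,v):
    z=f['z_map'][int(v),int(u)]; p=np.linalg.inv(f['K'])@[u,v,1]*z
    return (f['W']@[*p,1])[:3]
def ray(f,u,v):
    d=f['W'][:3,:3]@np.linalg.inv(f['K'])@[u,v,1]; return f['W'][:3,3],d
def plane(f,u,v,p0,n):
    o,d=ray(f,u,v); p0=np.array(p0);n=np.array(n); return o+d*((p0-o)@n)/(d@n)
def proj(f,p):
    c=np.linalg.inv(f['W'])@[*p,1]; q=f['K']@c[:3]; return q[:2]/q[2]
E
python3 - <<'E'
from h import *
print(state(), manip.grip_depth)
for n in('scene','top','wrist'):
    f=grab(n); print(n,f['K'].tolist(),f['W'].round(3).tolist())
E
```

```text
pics
{'time': 0.0, 'joint_pos': array([ 1.10399103e+00,  5.33581522e-02,  1.61431166e+00, -1.52604723e-06,
        1.47597605e+00, -1.18994196e-01]), 'joint_vel': array([-2.72519063e-04, -1.02544941e-05,  3.28127573e-04,  3.42321565e-04,
       -1.73772941e-03,  3.07567078e-04]), 'joint_efforts': array([-2.03845440e-03, -3.93674648e+01, -3.70172167e+01, -1.96420269e-04,
        7.01101148e-03, -1.03190101e-05]), 'tool_pos': array([0.21273925, 0.58701561, 0.23005166]), 'tool_rot': array([ 4.86075940e-04,  8.18791563e-01,  5.74089995e-01, -9.04234960e-04]), 'contact_force': array([ 0.2805765 ,  0.3723036 , -0.81686833]), 'ft_torque': array([ 0.00684449, -0.02187492,  0.01914625]), 'gripper_width': 0.9964507770703557} 0.0187
scene [[469.52043192620573, 0.0, 318.15942544767637], [0.0, 469.52043192620573, 242.6448648431737], [0.0, 0.0, 1.0]] [[0.111, 0.65, -0.752, 1.259], [0.994, -0.088, 0.071, -0.066], [-0.02, -0.755, -0.656, 0.728], [0.0, 0.0, 0.0, 1.0]]
top [[537.7044567176761, 0.0, 322.6056143775063], [0.0, 537.7044567176761, 236.05085218432805], [0.0, 0.0, 1.0]] [[-0.022, -0.988, 0.154, 0.34], [-1.0, 0.023, 0.005, -0.017], [-0.009, -0.154, -0.988, 1.37], [0.0, 0.0, 0.0, 1.0]]
wrist [[359.51533609213953, 0.0, 315.444329621104], [0.0, 359.51533609213953, 231.0163660217207], [0.0, 0.0, 1.0]] [[0.341, 0.89, 0.304, 0.134], [0.94, -0.323, -0.111, 0.616], [-0.001, 0.323, -0.946, 0.373], [0.0, 0.0, 0.0, 1.0]]
```

View pics/scene.png

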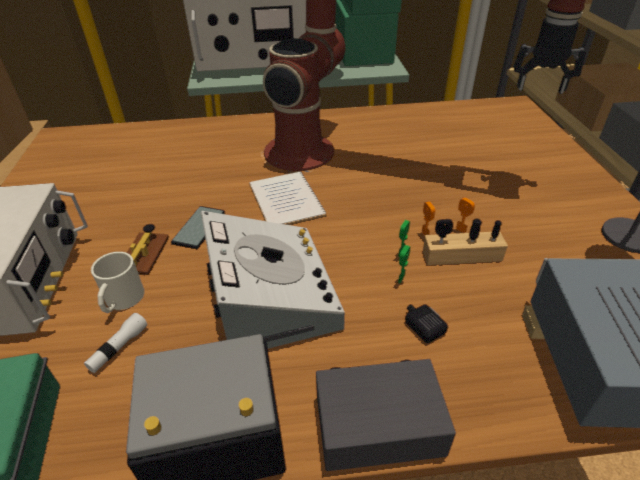

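View pics/top.png

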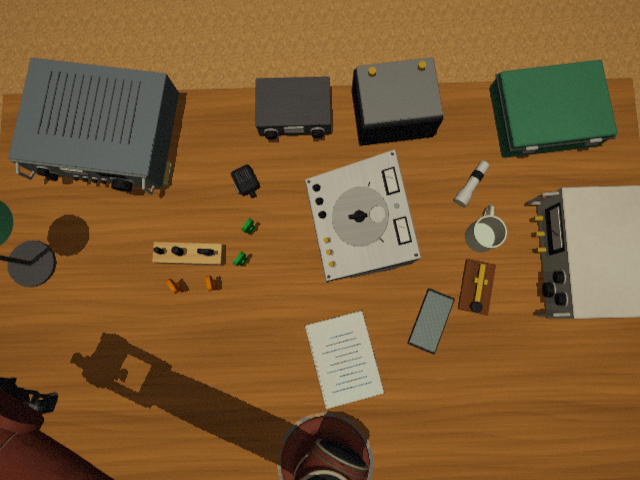

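View pics/wrist.png

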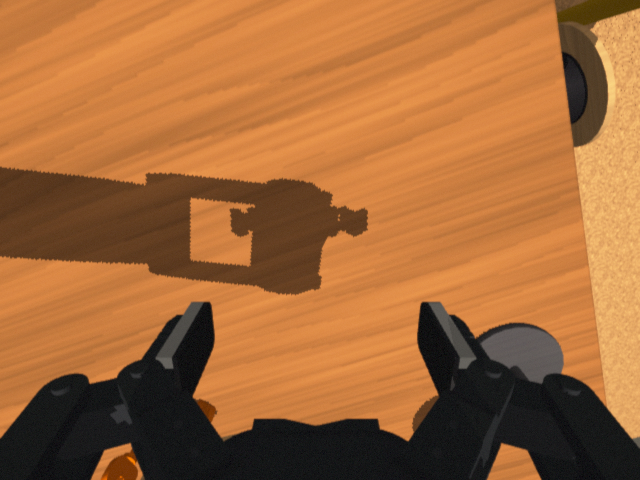

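```bash
python3 - <<'E'
from h import *
a=cv2.imread('pics/top.png'); b=cv2.imread('pics/scene.png')
cv2.imwrite('pics/c1.png',cv2.resize(a[145:290,295:430],None,fx=4,fy=4,interpolation=cv2.INTER_CUBIC))
c=cv2.resize(a[210:300,140:260],(480,360),interpolation=cv2.INTER_CUBIC); d=cv2.resize(b[185:275,390:510],(480,360),interpolation=cv2.INTER_CUBIC)
cv2.imwrite('pics/c2.png',cv2.resize(np.hstack([c,d]),(800,300)))
e=cv2.resize(b[200:350,195:350],None,fx=4,fy=4,interpolation=cv2.INTER_CUBIC)
cv2.imwrite('pics/c3.png',e)
E
```

```text
(no output)
```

View pics/c1.png

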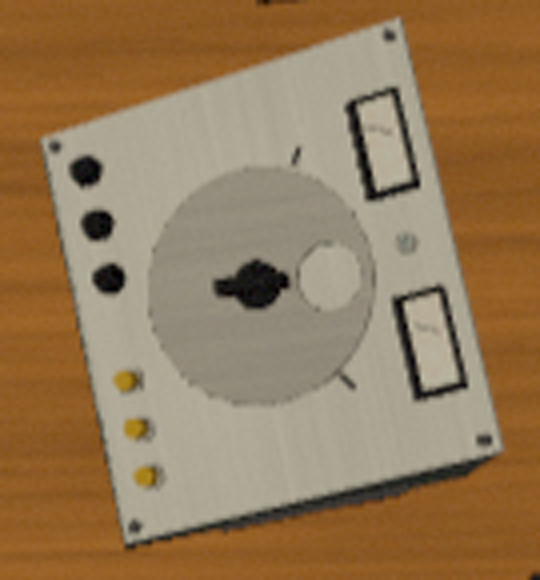

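View pics/c2.png

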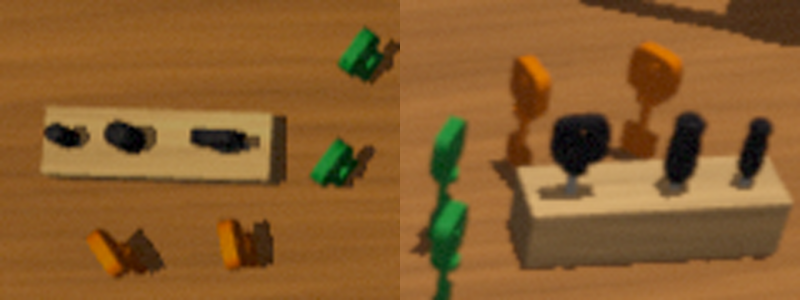

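View pics/c3.png

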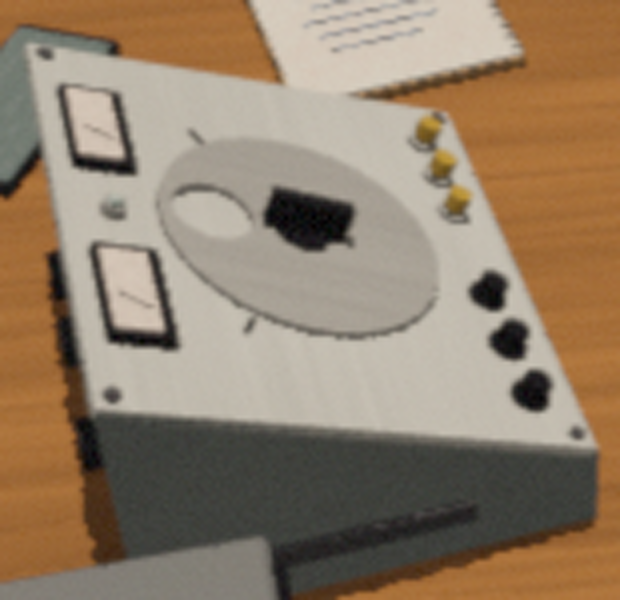

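```bash
cat > an.py <<'E'
from h import *
f=load('top'); g=load('scene')
hsv=cv2.cvtColor(f['frame'],cv2.COLOR_RGB2HSV)
m=((hsv[:,:,1]<70)&(hsv[:,:,2]>90)).astype(np.uint8)
m[:, :290]=0;m[:,435:]=0;m[:140]=0;m[290:]=0
m=cv2.morphologyEx(m,cv2.MORPH_CLOSE,np.ones((9,9)));
n,l,st,ce=cv2.connectedComponentsWithStats(m);k=1+np.argmax(st[1:,4]);m=(l==k).astype(np.uint8)
cn=max(cv2.findContours(m,cv2.RETR_EXTERNAL,cv2.CHAIN_APPROX_NONE)[0],key=cv2.contourArea)
hull=cv2.convexHull(cn);ap=cv2.approxPolyDP(hull,6,True)[:,0];print('corners',ap.tolist())
ys,xs=np.where(cv2.erode(m,np.ones((9,9)))>0)
P=[]
for x,y in zip(xs,ys):
    if f['z_map'][y,x]>0 : P.append(pix(f,x,y))
P=np.array(P);
for _ in range(5):
    c=P.mean(0);U,S,V=np.linalg.svd(P-c,full_matrices=False);nn=V[2]*np.sign(V[2][2]);r=(P-c)@nn;P=P[abs(r)<max(2*np.std(r),.001)]
print('plane',c,nn,'tilt',np.degrees(np.arccos(nn[2])),np.std(r), 'yaw',np.degrees(np.arctan2(nn[1],nn[0])))
C=np.array([plane(f,*p,c,nn) for p in ap]);print(C.round(4),C.mean(0)); print([np.linalg.norm(C[i]-C[i-1]).round(4) for i in range(len(C))])
E
python3 an.py
```

```text
corners [[394, 150], [420, 257], [326, 280], [305, 180]]
plane [ 0.57939233 -0.10392125  0.10990177] [-0.07995484  0.42441352  0.90193148] tilt 25.586875661255693 0.0026879453612550755 yaw 100.66885379122438
[[ 0.7276 -0.1811  0.1593]
 [ 0.4751 -0.2291  0.1596]
 [ 0.4356 -0.0152  0.0554]
 [ 0.6881  0.0318  0.0557]] [ 0.58159629 -0.09840347  0.1075007 ]
[np.float64(0.24), np.float64(0.257), np.float64(0.2411), np.float64(0.2569)]
```

```bash
cat > an2.py <<'E'
from h import *
exec(open('an.py').read().replace('print','(lambda *a:0)'))
az=np.radians(190.76+90); t=np.radians(25)
X=np.array([np.cos(az)*np.cos(t),np.sin(az)*np.cos(t),np.sin(t)]);Z=np.array([-np.cos(az)*np.sin(t),-np.sin(az)*np.sin(t),np.cos(t)]);Y=np.cross(Z,X)
O=np.array([.5816,-.0984,.106])
def pp(f,u,v,h=0): return np.array([X,Y,Z])@(plane(f,u,v,O+h*Z,Z)-O)
# corners in both views
for nm,q in(('top',[(394.7,149.5),(420,258),(326.6,281.5),(305.3,180)]),('scene',[(195+30/4,200+45/4),(195+450/4,200+115/4),(195+597/4,200+450/4),(195+92/4,200+412/4)])):
    print(nm,[ (1000*pp(load(nm),*x)).round(1).tolist() for x in q])
for nm,c,e in(('top',(262/4+295,286/4+145),(330/4+295,277/4+145)),('scene',(195+298/4,200+238/4),(195+212/4,200+211/4))):
    print(nm,'disc',pp(load(nm),*c,.004)*1000,'hole',pp(load(nm),*e,.004)*1000)
# knob/disc by depth? block
for nm,q in(('top',[(152.5,242),(222,244.5),(221.5,265),(152.5,262.5)]),('scene',[(390+517/3.333,185+172/3.333),(390+768/3.333,185+158/3.333),(390+792/3.333,185+200/3.333),(390+530/3.333,185+212/3.333)])):
    P=np.array([plane(load(nm),*x,[0,0,.045],[0,0,1.]) for x in q]);print(nm,P.round(4).tolist(),P.mean(0))
hs={n:cv2.cvtColor(load(n)['frame'],cv2.COLOR_RGB2HSV) for n in('top','scene')}
for nm,b in(('top',(193,242,218,262)),('scene',(435,217,455,243))):
    h=hs[nm][b[1]:b[3],b[0]:b[2]];m=h[:,:,2]<60;ys,xs=np.where(m);u,v=xs.mean()+b[0],ys.mean()+b[1]
    print(nm,'bow',u,v,plane(load(nm),u,v,[0,0,.087],[0,0,1.]),xs.min(),xs.max(),ys.min(),ys.max(),m.sum())
E
python3 an2.py
```

```text
top [[122.1, 129.3, 0.0], [119.8, -131.0, 0.0], [-119.5, -131.8, -0.0], [-118.4, 128.7, -0.0]]
scene [[116.3, -128.8, 0.0], [-124.3, -127.6, -0.0], [-119.7, 133.0, -0.0], [121.4, 132.1, -0.0]]
top disc [ 4.41387861 -1.36938284  4.        ] hole [46.75203673 -7.64494566  4.        ]
scene disc [2.56296991 6.97710077 4.        ] hole [44.04088161 -5.59234788  4.        ]
top [[0.541, 0.4158, 0.045], [0.5306, 0.2419, 0.045], [0.4794, 0.2428, 0.045], [0.4895, 0.4144, 0.045]] [0.51014273 0.32874089 0.045     ]
scene [[0.5235, 0.5093, 0.045], [0.5321, 0.68, 0.045], [0.5737, 0.6703, 0.045], [0.5625, 0.4988, 0.045]] [0.54793979 0.58960402 0.045     ]
top bow 205.86363636363637 251.5 [0.50846938 0.27255258 0.087     ] 5 20 7 13 88
scene bow 443.54893617021276 227.27659574468086 [0.51067854 0.27562449 0.087     ] 1 17 3 20 235
```

```bash
cat >> h.py <<'E'
az=np.radians(280.76); t=np.radians(25)
X=np.array([np.cos(az)*np.cos(t),np.sin(az)*np.cos(t),np.sin(t)]);Z=np.array([-np.cos(az)*np.sin(t),-np.sin(az)*np.sin(t),np.cos(t)]);Y=np.cross(Z,X)
O=np.array([.5816,-.0984,.106])
PB=np.array([X,Y,Z])
def pp(f,u,v,h=0): return PB@(plane(f,u,v,O+h*Z,Z)-O)
def w(a,b,c): return O+a*X+b*Y+c*Z
def pose(p,z,x):
    z=np.array(z)/np.linalg.norm(z); x=np.array(x)-np.dot(x,z)*z; x/=np.linalg.norm(x)
    M=np.eye(4); M[:3,:3]=np.column_stack([x,np.cross(z,x),z]); M[:3,3]=p; return M
def plan(M,N,grip,cur=None):
    c=T() if cur is None else cur
    rv=R.from_matrix(c[:3,:3].T@M[:3,:3]).as_rotvec(); v=(M[:3,3]-c[:3,3])/N
    rows=[]
    for i in range(N):
        Ri=c[:3,:3]@R.from_rotvec(rv*(i+.0)/N).as_matrix()
        rows.append([*np.degrees(rv/N)/5,*(Ri.T@v)/.04,grip])
    A=np.array(rows).round(2)+0.0
    print('max',abs(A[:,:6]).max())
    for i in range(0,N,8): print('[['+','.join('['+','.join(f'{a:g}' for a in r)+']' for r in A[i:i+8])+']]')
E
python3 - <<'E'
from h import *
s=.18; x=np.cos(s)*Y+np.sin(s)*X
print(x)
plan(pose(w(0,0,.15),-Z,x),24,1)
E
```

```text
[0.99683803 0.02427611 0.07566117]
max 0.73
[[[-0.2,-0.09,0.57,-0.48,0.57,-0.01,1],[-0.2,-0.09,0.57,-0.45,0.59,0,1],[-0.2,-0.09,0.57,-0.42,0.62,0.02,1],[-0.2,-0.09,0.57,-0.39,0.64,0.03,1],[-0.2,-0.09,0.57,-0.36,0.65,0.05,1],[-0.2,-0.09,0.57,-0.33,0.67,0.06,1],[-0.2,-0.09,0.57,-0.29,0.68,0.07,1],[-0.2,-0.09,0.57,-0.26,0.7,0.09,1]]]
[[[-0.2,-0.09,0.57,-0.22,0.71,0.1,1],[-0.2,-0.09,0.57,-0.19,0.72,0.12,1],[-0.2,-0.09,0.57,-0.15,0.72,0.13,1],[-0.2,-0.09,0.57,-0.11,0.73,0.14,1],[-0.2,-0.09,0.57,-0.07,0.73,0.16,1],[-0.2,-0.09,0.57,-0.04,0.73,0.17,1],[-0.2,-0.09,0.57,0,0.73,0.18,1],[-0.2,-0.09,0.57,0.04,0.72,0.2,1]]]
[[[-0.2,-0.09,0.57,0.08,0.71,0.21,1],[-0.2,-0.09,0.57,0.11,0.71,0.22,1],[-0.2,-0.09,0.57,0.15,0.7,0.23,1],[-0.2,-0.09,0.57,0.19,0.68,0.24,1],[-0.2,-0.09,0.57,0.22,0.67,0.25,1],[-0.2,-0.09,0.57,0.26,0.65,0.26,1],[-0.2,-0.09,0.57,0.29,0.63,0.27,1],[-0.2,-0.09,0.57,0.32,0.61,0.28,1]]]
```

carry_out:
  moves:
    - [[-0.2, -0.09, 0.57, -0.48, 0.57, -0.01, 1], [-0.2, -0.09, 0.57, -0.45, 0.59, 0, 1], [-0.2, -0.09, 0.57, -0.42, 0.62, 0.02, 1], [-0.2, -0.09, 0.57, -0.39, 0.64, 0.03, 1], [-0.2, -0.09, 0.57, -0.36, 0.65, 0.05, 1], [-0.2, -0.09, 0.57, -0.33, 0.67, 0.06, 1], [-0.2, -0.09, 0.57, -0.29, 0.68, 0.07, 1], [-0.2, -0.09, 0.57, -0.26, 0.7, 0.09, 1]]

```text
time: 0.82
tool_pos: [0.3325, 0.379, 0.2344]
tool_rot: [0.075, 0.914, 0.398, 0.014]
contact_force: [0.5, -0.7, -0.4]
gripper_width: 0.996
```

carry_out:
  moves:
    - [[-0.2, -0.09, 0.57, -0.22, 0.71, 0.1, 1], [-0.2, -0.09, 0.57, -0.19, 0.72, 0.12, 1], [-0.2, -0.09, 0.57, -0.15, 0.72, 0.13, 1], [-0.2, -0.09, 0.57, -0.11, 0.73, 0.14, 1], [-0.2, -0.09, 0.57, -0.07, 0.73, 0.16, 1], [-0.2, -0.09, 0.57, -0.04, 0.73, 0.17, 1], [-0.2, -0.09, 0.57, 0, 0.73, 0.18, 1], [-0.2, -0.09, 0.57, 0.04, 0.72, 0.2, 1]]

```text
time: 1.48
tool_pos: [0.4522, 0.1708, 0.2381]
tool_rot: [0.146, 0.967, 0.205, 0.028]
contact_force: [-0.5, -0.1, 0.5]
gripper_width: 1.001
```

carry_out:
  moves:
    - [[-0.2, -0.09, 0.57, 0.08, 0.71, 0.21, 1], [-0.2, -0.09, 0.57, 0.11, 0.71, 0.22, 1], [-0.2, -0.09, 0.57, 0.15, 0.7, 0.23, 1], [-0.2, -0.09, 0.57, 0.19, 0.68, 0.24, 1], [-0.2, -0.09, 0.57, 0.22, 0.67, 0.25, 1], [-0.2, -0.09, 0.57, 0.26, 0.65, 0.26, 1], [-0.2, -0.09, 0.57, 0.29, 0.63, 0.27, 1], [-0.2, -0.09, 0.57, 0.32, 0.61, 0.28, 1]]

```text
time: 2.15
tool_pos: [0.5716, -0.0362, 0.2412]
tool_rot: [0.211, 0.977, 0.003, 0.04]
contact_force: [0.3, 0.3, 0.1]
gripper_width: 1.002
```

```bash
python3 - <<'E'
from h import *
s=state(); print(s['time'],s['joint_pos'].round(3),T().round(4).tolist()); print('panel coords tcp',PB@(T()[:3,3]-O), 'zdev',PB@T()[:3,2])
grab('wrist','w1')
E
```

```text
2.15 [ 0.008 -0.104  1.793 -0.433  1.387  0.068] [[0.9968, -0.0104, 0.0795, 0.5716], [0.0233, -0.9111, -0.4115, -0.0362], [0.0768, 0.412, -0.9079, 0.2412], [0.0, 0.0, 0.0, 1.0]]
panel coords tcp [4.03460607e-05 1.80610839e-03 1.49161306e-01] zdev [-0.0038746   0.00130168 -0.99999165]
```

View pics/w1.png

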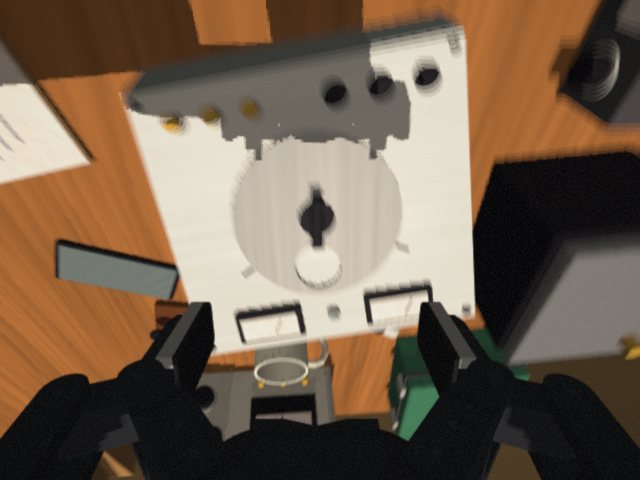

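carry_out:
  moves:
    - [[0, 0, 0, 0, 0, 0, 1], [0, 0, 0, 0, 0, 0, 1]]

```text
time: 2.37
tool_pos: [0.5709, -0.0349, 0.241]
tool_rot: [0.21, 0.977, 0.004, 0.039]
contact_force: [0.2, 0.1, 0.8]
gripper_width: 1.003
```

```bash
python3 - <<'E'
from h import *
f=grab('wrist','w2'); print('tcp',PB@(T()[:3,3]-O))
a=cv2.imread('pics/w2.png')
cv2.imwrite('pics/w2c.png',cv2.resize(a[120:330,215:425],None,fx=2.85,fy=2.85,interpolation=cv2.INTER_CUBIC))
E
```

```text
tcp [-0.00173778  0.00137665  0.1499125 ]
```

View pics/w2c.png

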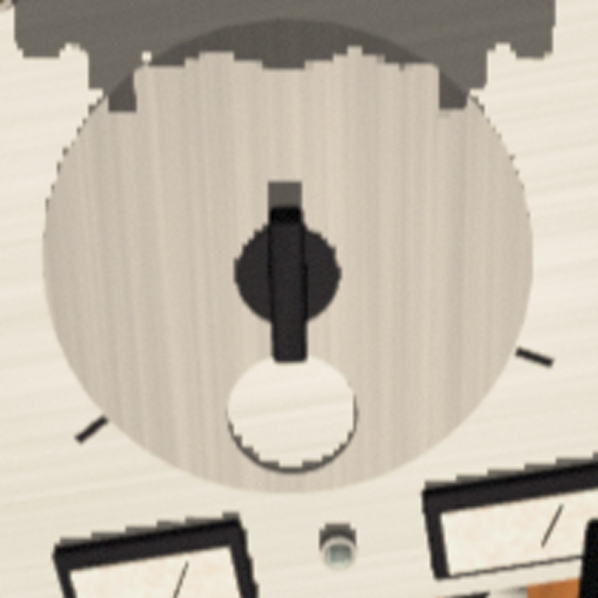

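View pics/w2.png

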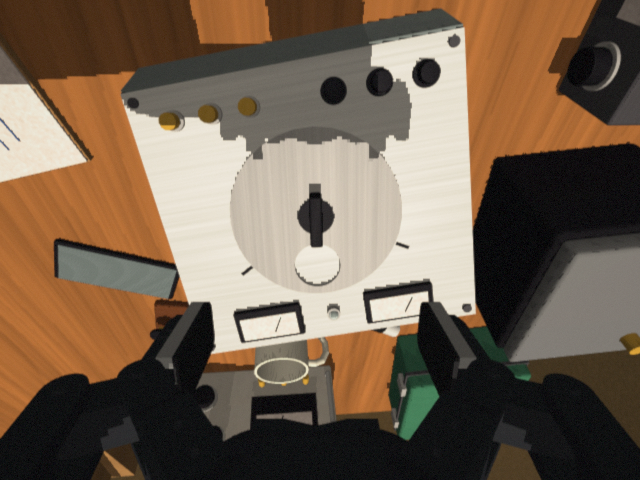

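```bash
python3 - <<'E'
from h import *
f=load('w2')
def q(x,y,h): return (pp(f,x/2.85+215,y/2.85+120,h)*1000).round(1)
pts=[(43,250),(532,250),(288,18),(288,493),(90,110),(487,105),(480,400),(105,405)]
P=np.array([q(*p,.0045)[:2] for p in pts]); A=np.c_[2*P,np.ones(len(P))]; s=np.linalg.lstsq(A,(P**2).sum(1),rcond=None)[0]; print(P.tolist(),'centre',s[:2],'r',np.sqrt(s[2]+s[:2]@s[:2]))
for n,p,h in(('holeL',(228,408),.0045),('holeR',(356,408),.0045),('holeT',(291,352),.0045),('holeB',(291,468),.0045),('bar end lo',(286,207),.024),('bar end hi',(290,359),.024),('barL',(271,300),.024),('barR',(306,300),.024),('tickRin',(105,420),0),('tickRout',(79,439),0),('tickLin',(518,351),0),('tickLout',(552,362),0)): print(n,q(*p,h))
for p in((123,92),(214,352),(473,316),(458,12)): print('corner',(pp(f,*p)*1000).round(1))
z=f['z_map']; 
for u,v in((200,200),(440,200),(250,200),(315,235)): print((PB@(pix(f,u,v)-O)*1000).round(1))
E
```

```text
[[-20.7, -67.3], [4.8, 72.7], [-71.8, 14.4], [70.0, -11.3], [-57.4, -44.3], [-39.0, 64.7], [49.1, 52.2], [30.3, -61.0]] centre [-1.7654492  2.0427879] r 71.80629855564496
holeL [ 38.  -24.2   4.5]
holeR [45.  14.5  4.5]
holeT [23.4 -1.9  4.5]
holeB [61.5 -8.8  4.5]
bar end lo [-24.8   5.3  24. ]
bar end hi [18.2 -1.3 24. ]
barL [ 0.2 -3.4 24. ]
barR [ 1.9  6.1 24. ]
tickRin [ 37.  -63.4  -0. ]
tickRout [ 41.9 -73.    0. ]
tickLin [37.1 66.1  0. ]
tickLout [42.6 76.  -0. ]
corner [-122.6 -125.9   -0. ]
corner [ 117.7 -120.5   -0. ]
corner [122.2 128.4  -0. ]
corner [-130.7  128.2    0. ]
[-30.8 -91.3   1. ]
[  5.  105.6   0.7]
[-24.4 -49.2   6.1]
[ 8.9 -1.1 23.9]
```

```bash
python3 - <<'E'
from h import *
s=.155; x=np.cos(s)*Y+np.sin(s)*X
plan(pose(w(-.002,.002,.0095),-Z,x),7,1)
E
```

```text
max 0.5
[[[-0.01,0,-0.04,0,0,0.5,1],[-0.01,0,-0.04,0,0,0.5,1],[-0.01,0,-0.04,0,0,0.5,1],[-0.01,0,-0.04,0,0,0.5,1],[-0.01,0,-0.04,0,0,0.5,1],[-0.01,0,-0.04,0,0,0.5,1],[-0.01,0,-0.04,0,0,0.5,1]]]
```

carry_out:
  moves:
    - [[-0.01, 0, -0.04, 0, 0, 0.5, 1], [-0.01, 0, -0.04, 0, 0, 0.5, 1], [-0.01, 0, -0.04, 0, 0, 0.5, 1], [-0.01, 0, -0.04, 0, 0, 0.5, 1], [-0.01, 0, -0.04, 0, 0, 0.5, 1], [-0.01, 0, -0.04, 0, 0, 0.5, 1], [-0.01, 0, -0.04, 0, 0, 0.5, 1], [0, 0, 0, 0, 0, 0, 1]]

```text
time: 3.08
tool_pos: [0.5794, -0.0921, 0.1101]
tool_rot: [0.213, 0.976, 0.017, 0.034]
contact_force: [-0.3, 0.2, -0.5]
gripper_width: 1.001
```

carry_out:
  moves:
    - [[0, 0, 0, 0, 0, 0, -1], [0, 0, 0, 0, 0, 0, -1], [0, 0, 0, 0, 0, 0, -1], [0, 0, 0, 0, 0, 0, -1], [0, 0, 0, 0, 0, 0, -1], [0, 0, 0, 0, 0, 0, -1], [0, 0, 0, 0, 0, 0, -1], [0, 0, 0, 0, 0, 0, -1]]

```text
time: 3.75
tool_pos: [0.5819, -0.0925, 0.1156]
tool_rot: [0.214, 0.976, 0.016, 0.037]
contact_force: [-5.8, 4.5, 5.8]
gripper_width: 0.1
```

```bash
python3 - <<'E'
from h import *
s=state(); print(s['time'],s['joint_pos'].round(3),s['contact_force'],s['ft_torque'],s['gripper_width'],'tcp',PB@(T()[:3,3]-O),PB@T()[:3,:3])
grab('wrist','w3')
E
```

```text
3.75 [-0.09   0.032  1.883 -0.465  1.144  0.055] [-5.77109859  4.53765558  5.75379333] [ 0.21438286  0.83427354 -0.3096876 ] 0.10036747951811073 tcp [-0.00117647  0.00143615  0.01110085] [[ 1.54226709e-01  9.88034233e-01  1.57358784e-03]
 [ 9.88035396e-01 -1.54225818e-01 -6.73057377e-04]
 [-4.22315857e-04  1.65856391e-03 -9.99998535e-01]]
```

View pics/w3.png

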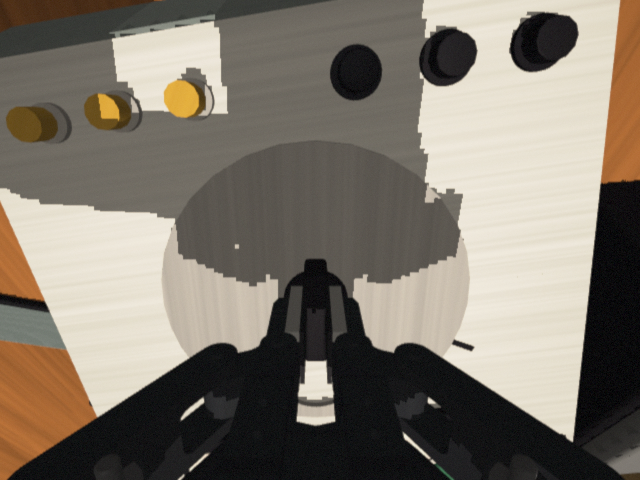

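carry_out:
  moves:
    - [[0, 0, 0.85, 0, 0, 0, -1], [0, 0, 0.85, 0, 0, 0, -1], [0, 0, 0.85, 0, 0, 0, -1], [0, 0, 0.85, 0, 0, 0, -1], [0, 0, 0.85, 0, 0, 0, -1], [0, 0, 0.85, 0, 0, 0, -1]]

```text
time: 4.3
tool_pos: [0.5824, -0.0925, 0.1156]
tool_rot: [0.2, 0.955, -0.201, 0.084]
contact_force: [-4.1, 1.5, 3.7]
gripper_width: 0.095
```

carry_out:
  moves:
    - [[0, 0, 0.85, 0, 0, 0, -1], [0, 0, 0.85, 0, 0, 0, -1], [0, 0, 0.85, 0, 0, 0, -1], [0, 0, 0.85, 0, 0, 0, -1], [0, 0, 0.85, 0, 0, 0, -1], [0, 0, 0.85, 0, 0, 0, -1], [0, 0, 0, 0, 0, 0, -1], [0, 0, 0, 0, 0, 0, -1]]

```text
time: 4.97
tool_pos: [0.5827, -0.0928, 0.1157]
tool_rot: [0.177, 0.888, -0.405, 0.126]
contact_force: [-3.1, 2.0, 5.9]
gripper_width: 0.093
```

```bash
python3 - <<'E'
from h import *
s=state(); x=PB@T()[:3,0]; print(s['time'],s['joint_pos'].round(3),s['contact_force'],s['ft_torque'],s['gripper_width'],'tcp',PB@(T()[:3,3]-O),'ang',np.arctan2(x[0],x[1]), PB@T()[:3,2])
E
```

```text
4.9667 [-0.09   0.032  1.882 -0.465  1.142  0.943] [-3.10561398  1.99443389  5.9437462 ] [ 0.01342495  0.48810832 -0.31468676] 0.09336082378186951 tcp [-0.00071357  0.00216912  0.01108059] ang 1.0435621964233297 [ 0.00227826  0.00136253 -0.99999648]
```

carry_out:
  moves:
    - [[0, 0, 0, 0, 0, 0, 1], [0, 0, 0, 0, 0, 0, 1], [0, 0, 0, 0, 0, 0, 1], [0, 0, 0, 0, 0, 0, 1], [0, 0, 0, 0, 0, -0.8, 1], [0, 0, 0, 0, 0, -0.9, 1], [0, 0, 0, 0, 0, -0.9, 1], [0, 0, 0, 0, 0, -0.9, 1]]

```text
time: 5.63
tool_pos: [0.5707, -0.0339, 0.2423]
tool_rot: [0.177, 0.888, -0.405, 0.126]
contact_force: [0.5, 0.7, 0.3]
gripper_width: 0.999
```

carry_out:
  moves:
    - [[0, 0, 0, 0, 0, 0, 1], [0, 0, 0, 0, 0, 0, 1]]

```text
time: 5.8
tool_pos: [0.5728, -0.0336, 0.2447]
tool_rot: [0.176, 0.888, -0.405, 0.129]
contact_force: [-0.3, -0.7, 0.0]
gripper_width: 0.996
```

```bash
python3 - <<'E'
from h import *
f=grab('wrist','w4'); print('tcp',PB@(T()[:3,3]-O))
E
```

```text
tcp [-0.0015339   0.00218381  0.15073122]
```

View pics/w4.png

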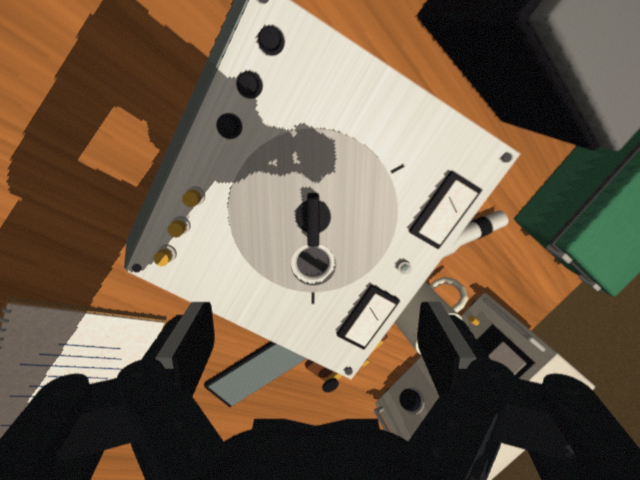

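```bash
python3 - <<'E'
from h import *
a=cv2.imread('pics/w4.png')
cv2.imwrite('pics/w4c.png',cv2.resize(a[180:310,250:380],None,fx=4.6,fy=4.6,interpolation=cv2.INTER_CUBIC))
E
```

```text
(no output)
```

View pics/w4c.png

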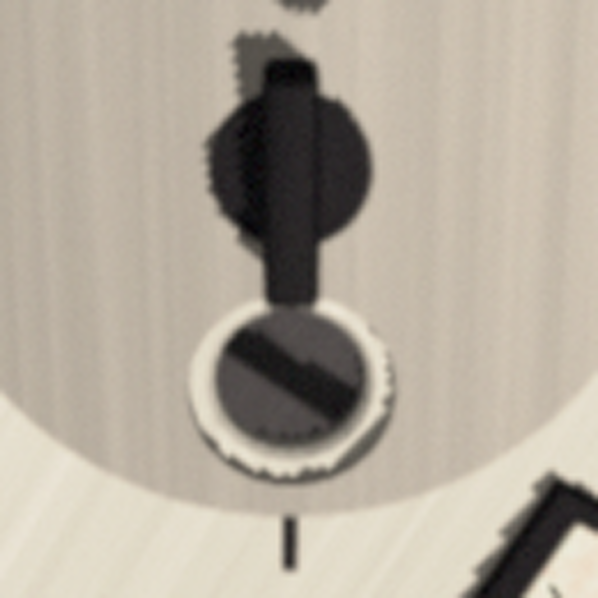

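```bash
python3 - <<'E'
from h import *
f=load('w4'); s=4.6
def q(x,y,h): return (pp(f,(x+.5)/s-.5+250,(y+.5)/s-.5+180,h)*1000)[:2].round(1)
for n,p,h in(('L',(215,380),0),('R',(369,380),0),('B',(292,444),0),('holeL',(188,380),.0055),('holeR',(396,380),.0055),('holeB',(290,482),.0055),('barlo',(292,70),.024),('barhi',(292,303),.024),('tick in',(290,517),0),('tickout',(290,570),0)): print(n,q(*p,h))
P=[q(*p,-.006) for p in((248,328),(362,388),(228,352),(338,422))];print(P)
for a,b in((0,1),(2,3)):
    d=P[a]-P[b]; print('slot ang',np.arctan2(-d[1],d[0])%np.pi, np.arctan(-d[1]/d[0]))
print('slot c',np.mean(P,0))
# mask approach
g=cv2.cvtColor(f['frame'],cv2.COLOR_RGB2GRAY); print(g[248:275,296:332:2])
E
```

```text
L [  8.  -45.2]
R [ 34.  -30.2]
B [ 27.9 -49.7]
holeL [  2.6 -45.6]
holeR [ 37.1 -25.7]
holeB [ 30.3 -54.7]
barlo [-12.5  20.5]
barhi [  8.4 -15.9]
tick in [ 35.6 -63.9]
tickout [ 41.6 -74.3]
[array([  9.2, -34.7]), array([ 35.3, -34.5]), array([  8.3, -41.1]), array([ 34.9, -43.3])]
slot ang 3.133929968320254 -0.007662685269539356
slot ang 0.0825189544329814 0.08251895443298146
slot c [ 21.925 -38.4  ]
[[182 193 213 219 195 155 106  77  79  78  88 117 169 212 225 218 200 188]
 [185 206 219 205 148  99  81  78  82  79  80  84 111 166 211 221 210 190]
 [192 216 212 162  96  74  77  81  80  79  79  78  82 115 178 218 220 187]
 [207 216 186  91  65  60  71  79  79  83  81  80  79  85 135 202 223 181]
 [217 211 140  39  39  41  66  76  78  80  81  79  81  81  98 168 221 198]
 [217 193  91  26  27  27  52  72  79  78  78  76  79  80  84 134 208 221]
 [214 165  38  25  21  29  37  63  76  79  79  79  80  82  79 101 183 222]
 [211 127  29  24  28  26  27  46  70  75  78  80  79  80  77  82 156 218]
 [205 101  35  25  22  26  24  33  57  74  76  77  80  80  79  80 131 213]
 [192  91  52  29 
[... 632 characters left out ...]
 27  25  25  24  73 162]
 [180  83  79  81  78  76  78  77  71  49  28  25  27  27  26  27  85 169]
 [185  97  77  79  77  77  78  77  80  68  43  26  25  22  22  36 106 178]
 [193 114  79  78  78  76  80  76  80  75  62  36  27  21  27  47 124 198]
 [199 137  80  78  77  78  80  79  81  76  73  52  31  26  32  67 138 209]
 [207 161  85  78  78  77  79  79  76  77  76  66  47  27  37  93 157 215]
 [210 177 107  77  77  75  77  79  77  76  76  76  66  40  59 120 173 213]
 [214 192 149  80  78  73  80  78  77  75  76  65  71  52  84 137 197 186]
 [214 211 177 110  78  62  74  76  75  74  73  48  68  71 113 157 208 137]
 [204 220 194 151  94  67  69  69  64  60  66  58  72 103 142 188 183 106]]
```

```bash
python3 - <<'E'
from h import *
f=load('w4'); g=cv2.cvtColor(f['frame'],cv2.COLOR_RGB2GRAY).astype(float)
lo=[];up=[]
for u in range(302,324):
    col=g[:,u]; 
    # slot dark band in column: scan from center
    vs=np.arange(246,278); d=vs[col[vs]<50]
    d=[v for v in d if v<274]
    if not d: continue
    a,b=min(d),max(d)
    ua=a-1+(col[a-1]-50)/(col[a-1]-col[a]); lb=b+(50-col[b])/(col[b+1]-col[b])
    up.append((u,ua)); lo.append((u,lb))
for n,e in(('up',up),('lo',lo)):
    P=np.array([PB@(plane(f,u,v,O-.006*Z,Z)-O) for u,v in e])[:,:2]*1000
    print(n,P.round(1).tolist()); vx,vy,x0,y0=cv2.fitLine(P.astype(np.float32),cv2.DIST_HUBER,0,.01,.01).ravel(); print('ang',np.arctan(-vy/vx),x0,y0)
E
```

```text
up [[8.5, -36.1], [9.1, -35.4], [9.9, -35.0], [10.8, -34.7], [11.5, -34.1], [12.6, -34.3], [13.8, -34.5], [15.0, -34.7], [16.2, -35.0], [17.3, -35.1], [18.5, -35.4], [19.7, -35.6], [20.9, -36.0], [22.0, -36.0], [22.8, -35.6], [23.5, -34.9], [24.4, -34.7], [25.6, -34.9], [26.7, -35.0], [27.8, -35.1], [28.8, -34.9], [30.0, -35.2]]
ang 0.0048527867 19.72233 -35.097076
lo [[11.5, -41.5], [12.8, -41.9], [13.7, -41.7], [14.9, -42.0], [16.0, -42.1], [17.1, -42.1], [18.3, -42.3], [19.4, -42.5], [20.5, -42.5], [21.5, -42.5], [22.7, -42.7], [23.8, -42.8], [24.9, -42.9], [26.1, -43.1], [27.2, -43.1], [28.4, -43.4], [31.8, -47.3], [30.6, -43.5], [31.8, -43.7], [33.0, -44.0], [34.3, -44.3], [34.8, -43.3]]
ang 0.106066585 24.3371 -42.918247
```

```bash
python3 - <<'E'
from h import *
a=np.radians(-3.4)
plan(pose([.509,.2735,.215],[0,0,-1],[np.cos(a),np.sin(a),0]),14,.6)
E
```

```text
max 0.64
[[[0.29,-0.22,-0.64,-0.46,-0.26,-0.19,0.6],[0.29,-0.22,-0.64,-0.45,-0.29,-0.18,0.6],[0.29,-0.22,-0.64,-0.43,-0.32,-0.16,0.6],[0.29,-0.22,-0.64,-0.42,-0.35,-0.15,0.6],[0.29,-0.22,-0.64,-0.4,-0.37,-0.13,0.6],[0.29,-0.22,-0.64,-0.38,-0.4,-0.11,0.6],[0.29,-0.22,-0.64,-0.36,-0.42,-0.09,0.6],[0.29,-0.22,-0.64,-0.34,-0.44,-0.07,0.6]]]
[[[0.29,-0.22,-0.64,-0.31,-0.46,-0.06,0.6],[0.29,-0.22,-0.64,-0.29,-0.48,-0.04,0.6],[0.29,-0.22,-0.64,-0.26,-0.5,-0.02,0.6],[0.29,-0.22,-0.64,-0.23,-0.51,0,0.6],[0.29,-0.22,-0.64,-0.21,-0.52,0.01,0.6],[0.29,-0.22,-0.64,-0.18,-0.53,0.03,0.6]]]
```

carry_out:
  moves:
    - [[0.29, -0.22, -0.64, -0.46, -0.26, -0.19, 0.6], [0.29, -0.22, -0.64, -0.45, -0.29, -0.18, 0.6], [0.29, -0.22, -0.64, -0.43, -0.32, -0.16, 0.6], [0.29, -0.22, -0.64, -0.42, -0.35, -0.15, 0.6], [0.29, -0.22, -0.64, -0.4, -0.37, -0.13, 0.6], [0.29, -0.22, -0.64, -0.38, -0.4, -0.11, 0.6], [0.29, -0.22, -0.64, -0.36, -0.42, -0.09, 0.6], [0.29, -0.22, -0.64, -0.34, -0.44, -0.07, 0.6]]

```text
time: 6.52
tool_pos: [0.5346, 0.1415, 0.2227]
tool_rot: [0.08, 0.976, -0.196, 0.054]
contact_force: [1.0, 0.8, -0.2]
gripper_width: 0.796
```

carry_out:
  moves:
    - [[0.29, -0.22, -0.64, -0.31, -0.46, -0.06, 0.6], [0.29, -0.22, -0.64, -0.29, -0.48, -0.04, 0.6], [0.29, -0.22, -0.64, -0.26, -0.5, -0.02, 0.6], [0.29, -0.22, -0.64, -0.23, -0.51, 0, 0.6], [0.29, -0.22, -0.64, -0.21, -0.52, 0.01, 0.6], [0.29, -0.22, -0.64, -0.18, -0.53, 0.03, 0.6], [0, 0, 0, 0, 0, 0, 0.6], [0, 0, 0, 0, 0, 0, 0.6]]

```text
time: 7.18
tool_pos: [0.5085, 0.272, 0.2112]
tool_rot: [0.003, 1.0, -0.031, -0.001]
contact_force: [0.9, -0.4, 0.4]
gripper_width: 0.801
```

```bash
python3 - <<'E'
from h import *
f=grab('wrist','w5'); print(T().round(4).tolist())
E
```

```text
[[0.998, -0.0629, -0.0014, 0.5087], [-0.0629, -0.998, -0.0067, 0.2717], [-0.001, 0.0068, -1.0, 0.2117], [0.0, 0.0, 0.0, 1.0]]
```

View pics/w5.png

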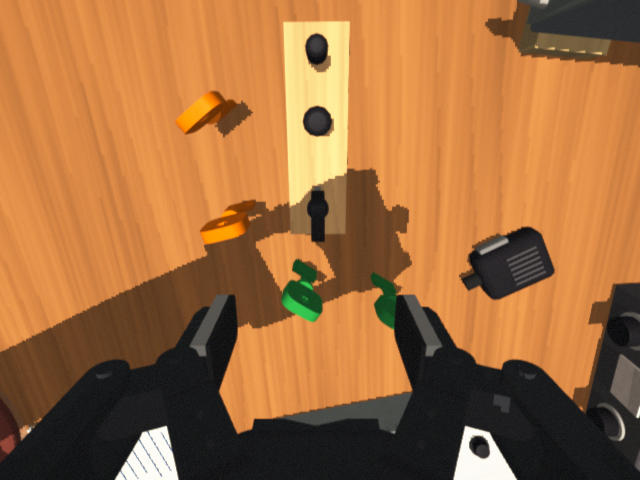

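```bash
python3 - <<'E'
from h import *
f=load('w5'); a=cv2.imread('pics/w5.png')
cv2.imwrite('pics/w5c.png',cv2.resize(a[175:255,270:370],None,fx=6,fy=6,interpolation=cv2.INTER_CUBIC))
P=[plane(f,u,v,[0,0,.045],[0,0,1.]) for u,v in((284,22),(349,22),(290,233),(345,234))]; print(np.round(P,4).tolist())
E
```

```text
[[0.4932, 0.4182, 0.045], [0.5423, 0.4151, 0.045], [0.4832, 0.2492, 0.045], [0.5332, 0.2451, 0.045]]
```

View pics/w5c.png

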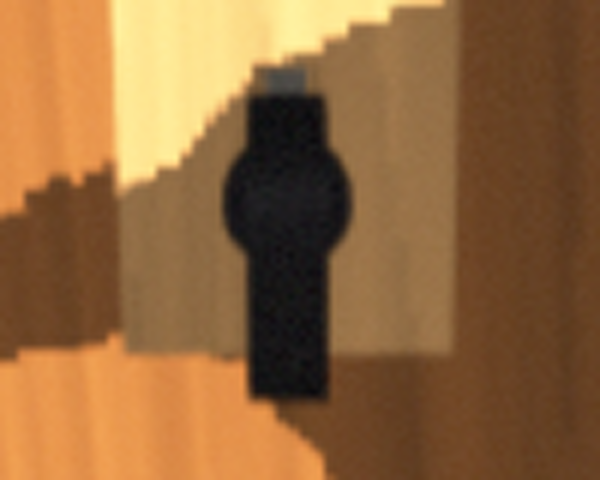

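```bash
python3 - <<'E'
from h import *
f=load('w5')
for v in range(186,242,4):
    print(v,[(int(1000*pix(f,u,v)[2])) for u in range(304,334,2)])
g=load('scene')
for v in range(214,246,2):
    print(v,[(int(1000*pix(g,u,v)[2])) for u in range(432,460,2)])
E
```

```text
186 [47, 45, 45, 45, 44, 44, 43, 44, 44, 46, 46, 45, 45, 45, 44]
190 [46, 45, 45, 45, 44, 38, 38, 38, 38, 45, 44, 45, 44, 45, 46]
194 [45, 45, 45, 45, 91, 91, 91, 91, 91, 91, 46, 45, 45, 45, 45]
198 [46, 46, 46, 46, 99, 99, 99, 98, 100, 99, 100, 46, 46, 47, 46]
202 [45, 45, 63, 69, 103, 105, 103, 102, 103, 104, 102, 67, 45, 45, 45]
206 [44, 44, 70, 70, 105, 105, 103, 104, 103, 104, 104, 70, 45, 45, 45]
210 [44, 45, 69, 70, 106, 106, 105, 105, 105, 106, 106, 69, 69, 46, 45]
214 [45, 44, 69, 68, 106, 105, 105, 106, 106, 106, 105, 353, 45, 45, 45]
218 [44, 45, 46, 45, 104, 105, 105, 105, 104, 105, 106, 45, 45, 46, 45]
222 [45, 45, 45, 44, 106, 106, 106, 105, 106, 106, 106, 45, 46, 46, 46]
226 [46, 45, 45, 44, 105, 104, 103, 105, 105, 107, 104, 46, 46, 45, 45]
230 [46, 45, 44, 47, 105, 105, 105, 105, 106, 104, 105, 45, 47, 45, 45]
234 [45, 1, 0, 0, 104, 104, 105, 105, 105, 105, 104, 0, 0, 1, 0]
238 [0, 2, 0, 0, 104, 104, 104, 104, 105, 104, 103, 1, 1, 0, 1]
214 [78, 76, 0, 0, 0, 1, 0, 0, 0, 0, 1, 0, 1, 0]
216 [71, 72, 0, 0, 0, 2, 0, 0, 0, 1, 0, -1, 1, 2]
218 [65, 0, 0, 0, 0, -1, 3, 0, 1, 0, 0, 2, 2, -1]
220 [0, 0, 2, 105, 102, 103, 106, 105, 107, 108, 102, 3, 0, 0]
222 [0, 2, 97, 102, 103, 105, 104, 104, 103, 101, 105, 0, 1, 22]
224 [0, 0, 94, 98, 97, 100, 1, 91, 96, 98, 97, 1, 2, 17]
226 [0, 0, 91, 94, 94, 93, 90, 90, 95, 90, 93, 1, 8, 10]
228 [0, 0, 87, 86, 88, 88, 86, 87, 86, 86, 84, 2, -1, 5]
230 [0, 1, 81, 82, 82, 82, 84, 83, 82, 80, 80, 0, 1, 2]
232 [-1, -1, 77, 76, 78, 76, 76, 74, 75, 74, 0, 2, 2, 0]
234 [2, 0, 0, 71, 72, 70, 69, 72, 44, 43, 44, 45, 45, 46]
236 [44, 45, 47, 46, 66, 68, 69, 64, 45, 44, 45, 46, 47, 44]
238 [43, 46, 46, 45, 54, 57, 46, 46, 44, 48, 45, 48, 44, 47]
240 [45, 46, 45, 44, 50, 53, 43, 45, 43, 44, 42, 46, 47, 46]
242 [44, 43, 42, 39, 45, 47, 38, 40, 46, 45, 47, 45, 47, 45]
244 [45, 44, 44, 44, 45, 46, 46, 45, 43, 44, 48, 46, 46, 47]
```

```bash
python3 - <<'E'
from h import *
f=load('w5')
def q(x,y,z): return plane(f,(x+.5)/6-.5+270,(y+.5)/6-.5+175,[0,0,z],[0,0,1.])[:2].round(4)
print('cam',f['W'][:3,3],'collar c',q(287.5,201,.0695),'L',q(223,201,.0695),'R',q(352,201,.0695))
for y in(280,385): print('bow L,R',q(248,y,.105),q(328,y,.105))
print('far end',q(288,399,.105),'near',q(288,95,.088))
print('shank base',q(288,70,.045))
E
```

```text
cam [0.51375335 0.35702984 0.35378832] collar c [0.51   0.2779] L [0.5012 0.2785] R [0.5188 0.2774]
bow L,R [0.5051 0.2782] [0.5147 0.2776]
bow L,R [0.5042 0.2647] [0.514  0.2641]
far end [0.509  0.2625] near [0.5111 0.2968]
shank base [0.5109 0.2908]
```

```bash
python3 - <<'E'
from h import *
a=np.radians(-3.5)
plan(pose([.510,.2785,.0755],[0,0,-1],[np.cos(a),np.sin(a),0]),7,0)
E
```

```text
max 0.49
[[[0.01,0,0,0,-0.03,0.49,0],[0.01,0,0,0,-0.03,0.49,0],[0.01,0,0,0,-0.03,0.49,0],[0.01,0,0,0,-0.03,0.49,0],[0.01,0,0,0,-0.03,0.49,0],[0.01,0,0,0,-0.03,0.49,0],[0.01,0,0,0,-0.03,0.49,0]]]
```

carry_out:
  moves:
    - [[0.01, 0, 0, 0, -0.03, 0.4, 0], [0.01, 0, 0, 0, -0.03, 0.49, 0], [0.01, 0, 0, 0, -0.03, 0.49, 0], [0.01, 0, 0, 0, -0.03, 0.49, 0], [0.01, 0, 0, 0, -0.03, 0.49, 0], [0.01, 0, 0, 0, -0.03, 0.49, 0], [0.01, 0, 0, 0, -0.03, 0.49, 0], [0, 0, 0, 0, 0, 0, 0]]

```text
time: 7.9
tool_pos: [0.5068, 0.2783, 0.0748]
tool_rot: [0.001, 0.999, -0.032, -0.003]
contact_force: [-0.6, 0.6, -1.1]
gripper_width: 0.503
```

carry_out:
  moves:
    - [[0, 0, 0, 0, 0, 0, 0]]

```text
time: 7.98
tool_pos: [0.509, 0.2794, 0.0785]
tool_rot: [0.0, 1.0, -0.032, -0.001]
contact_force: [0.7, -0.0, 0.4]
gripper_width: 0.498
```

```bash
python3 - <<'E'
from h import *
f=grab('wrist','w6'); print(T().round(4).tolist(),state()['contact_force'],state()['gripper_width'])
E
```

```text
[[0.998, -0.0629, 0.0016, 0.5102], [-0.0629, -0.998, 0.001, 0.2801], [0.0015, -0.0011, -1.0, 0.0803], [0.0, 0.0, 0.0, 1.0]] [-0.4103139   0.53560734  0.07216047] 0.5001959734382884
```

View pics/w6.png

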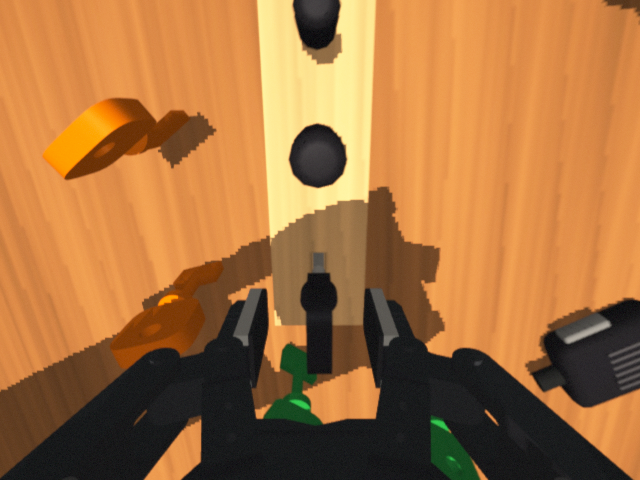

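```bash
python3 - <<'E'
from h import *
f=load('w6')
def q(x,y,z): return plane(f,x,y,[0,0,z],[0,0,1.])[:2].round(4)
print('collar',q(319,296,.0695),q(301,296,.0695),q(337,296,.0695),'bow end',q(319,373,.105),'LR',q(306.5,350,.105),q(331.5,350,.105), 'near',q(319,274,.088),T()[:3,3])
E
```

```text
collar [0.5104 0.2789] [0.5018 0.2794] [0.5189 0.2783] bow end [0.5092 0.2643] LR [0.505  0.2754] [0.5147 0.2748] near [0.5114 0.2993] [0.51020498 0.28007195 0.0803074 ]
```

carry_out:
  moves:
    - [[0, 0, 0, 0, 0, 0.11, 0], [0, 0, 0, 0, 0, 0, -1], [0, 0, 0, 0, 0, 0, -1], [0, 0, 0, 0, 0, 0, -1], [0, 0, 0, 0, 0, 0, -1], [0, 0, 0, 0, 0, 0, -1], [0, 0, 0, 0, 0, 0, -1]]

```text
time: 8.62
tool_pos: [0.5106, 0.281, 0.0768]
tool_rot: [-0.001, 1.0, -0.031, 0.002]
contact_force: [-2.1, -0.9, 5.2]
gripper_width: 0.11
```

```bash
python3 - <<'E'
from h import *
f=grab('wrist','w7'); print(T().round(4).tolist(),state()['contact_force'],state()['gripper_width'])
E
```

```text
[[0.9981, -0.0618, 0.003, 0.5106], [-0.0618, -0.9981, 0.002, 0.281], [0.0029, -0.0021, -1.0, 0.0768], [0.0, 0.0, 0.0, 1.0]] [ 0.22196096 -0.94332625  5.67038651] 0.108952355116748
```

View pics/w7.png

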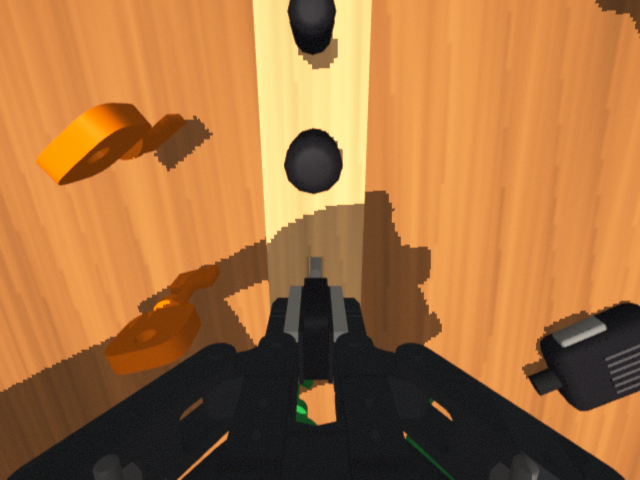

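```bash
python3 - <<'E'
from h import *
s=.12; x=np.cos(s)*Y+np.sin(s)*X
c=T(); c[2,3]+=.16
M=pose(w(.0214,-.0375,.114),-Z,x); print(M[:3,3])
plan(M,16,-1,c)
E
```

```text
[ 0.53938558 -0.07712366  0.21836312]
max 0.56
[[[-0.31,0.06,-0.09,0.08,0.56,0.03,-1],[-0.31,0.06,-0.09,0.07,0.56,0.04,-1],[-0.31,0.06,-0.09,0.07,0.55,0.06,-1],[-0.31,0.06,-0.09,0.07,0.55,0.07,-1],[-0.31,0.06,-0.09,0.06,0.55,0.09,-1],[-0.31,0.06,-0.09,0.06,0.55,0.1,-1],[-0.31,0.06,-0.09,0.05,0.55,0.12,-1],[-0.31,0.06,-0.09,0.05,0.54,0.13,-1]]]
[[[-0.31,0.06,-0.09,0.04,0.54,0.15,-1],[-0.31,0.06,-0.09,0.04,0.54,0.16,-1],[-0.31,0.06,-0.09,0.03,0.53,0.18,-1],[-0.31,0.06,-0.09,0.03,0.53,0.19,-1],[-0.31,0.06,-0.09,0.02,0.52,0.21,-1],[-0.31,0.06,-0.09,0.02,0.52,0.22,-1],[-0.31,0.06,-0.09,0.01,0.51,0.23,-1],[-0.31,0.06,-0.09,0,0.5,0.25,-1]]]
```

carry_out:
  moves:
    - [[0, 0, 0, 0, 0, -0.25, -1], [0, 0, 0, 0, 0, -0.35, -1], [0, 0, 0, 0, 0, -0.4, -1], [0, 0, 0, 0, 0, -0.6, -1], [0, 0, 0, 0, 0, -0.8, -1], [0, 0, 0, 0, 0, -0.8, -1], [0, 0, 0, 0, 0, -0.8, -1], [0, 0, 0, 0, 0, 0, -1]]

```text
time: 9.33
tool_pos: [0.5128, 0.2819, 0.2457]
tool_rot: [-0.004, 0.999, -0.031, 0.007]
contact_force: [1.3, 0.6, 1.1]
gripper_width: 0.105
```

```bash
python3 - <<'E'
from h import *
print(T().round(4).tolist(),state()['contact_force'],state()['gripper_width'])
f=grab('scene','s2');a=cv2.imread('pics/s2.png');cv2.imwrite('pics/s2c.png',cv2.resize(a[60:280,340:560],None,fx=2.7,fy=2.7,interpolation=cv2.INTER_CUBIC))
E
```

```text
[[0.998, -0.0617, 0.0143, 0.5128], [-0.0618, -0.9981, 0.0068, 0.2819], [0.0139, -0.0076, -0.9999, 0.2457], [0.0, 0.0, 0.0, 1.0]] [1.30013984 0.63507114 1.05179727] 0.10475158178998586
```

View pics/s2c.png

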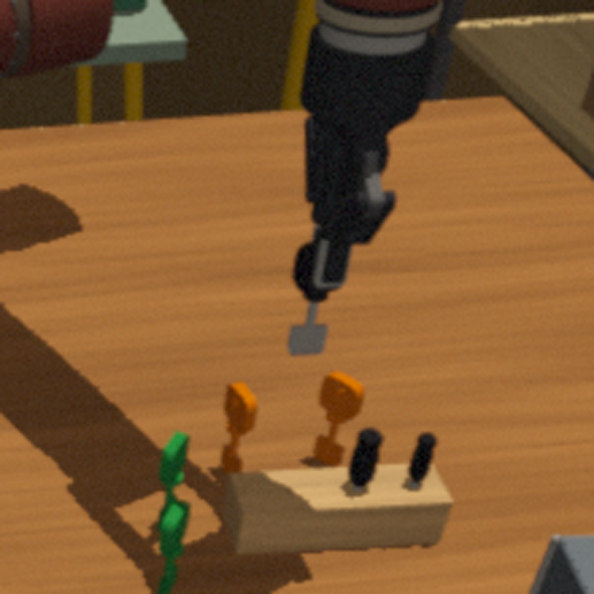

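carry_out:
  moves:
    - [[-0.31, 0.06, -0.09, 0.08, 0.56, 0.03, -1], [-0.31, 0.06, -0.09, 0.07, 0.56, 0.04, -1], [-0.31, 0.06, -0.09, 0.07, 0.55, 0.06, -1], [-0.31, 0.06, -0.09, 0.07, 0.55, 0.07, -1], [-0.31, 0.06, -0.09, 0.06, 0.55, 0.09, -1], [-0.31, 0.06, -0.09, 0.06, 0.55, 0.1, -1], [-0.31, 0.06, -0.09, 0.05, 0.55, 0.12, -1], [-0.31, 0.06, -0.09, 0.05, 0.54, 0.13, -1]]

```text
time: 10.05
tool_pos: [0.5233, 0.1004, 0.2257]
tool_rot: [0.109, 0.994, 0.001, 0.017]
contact_force: [-0.5, 0.7, -0.5]
gripper_width: 0.108
```

carry_out:
  moves:
    - [[-0.31, 0.06, -0.09, 0.04, 0.54, 0.15, -1], [-0.31, 0.06, -0.09, 0.04, 0.54, 0.16, -1], [-0.31, 0.06, -0.09, 0.03, 0.53, 0.18, -1], [-0.31, 0.06, -0.09, 0.03, 0.53, 0.19, -1], [-0.31, 0.06, -0.09, 0.02, 0.52, 0.21, -1], [-0.31, 0.06, -0.09, 0.02, 0.52, 0.22, -1], [-0.31, 0.06, -0.09, 0.01, 0.51, 0.23, -1], [-0.31, 0.06, -0.09, 0, 0.5, 0.25, -1]]

```text
time: 10.72
tool_pos: [0.5378, -0.0783, 0.217]
tool_rot: [0.215, 0.975, 0.032, 0.034]
contact_force: [-0.4, 0.2, -0.2]
gripper_width: 0.107
```

carry_out:
  moves:
    - [[0, 0, 0, 0, 0, 0, -1], [0, 0, 0, 0, 0, 0, -1], [0, 0, 0, 0, 0, 0, -1]]

```text
time: 10.97
tool_pos: [0.5383, -0.0769, 0.2176]
tool_rot: [0.214, 0.976, 0.032, 0.035]
contact_force: [0.6, -0.1, -1.0]
gripper_width: 0.106
```

```bash
python3 - <<'E'
from h import *
g=load('s2'); tt=np.array([.5128,.2819,.2457])+.064*np.array([.0143,.0068,-.9999]); print('pred tip px',proj(g,tt),'seen',307/2.7+340,352/2.7+60)
f=grab('wrist','w8'); M=T(); x=PB@M[:3,0]; print('tcp',PB@(M[:3,3]-O),'z',PB@M[:3,2],'s',np.arctan2(x[0],x[1]),state()['joint_pos'].round(2))
grab('scene','s3')
a=cv2.imread('pics/w8.png'); cv2.imwrite('pics/w8c.png',cv2.resize(a[170:370,230:430],None,fx=3,fy=3,interpolation=cv2.INTER_CUBIC))
a=cv2.imread('pics/s3.png'); cv2.imwrite('pics/s3c.png',cv2.resize(a[130:330,190:390],None,fx=3,fy=3,interpolation=cv2.INTER_CUBIC))
E
```

```text
pred tip px [454.59199387 191.3308168 ] seen 453.7037037037037 190.37037037037035
tcp [ 0.02074885 -0.03818444  0.11382288] z [ 0.00209012  0.00368785 -0.99999102] s 0.12276355376190703 [-0.07 -0.18  1.9  -0.44  1.32 -0.05]
```

View pics/w8c.png

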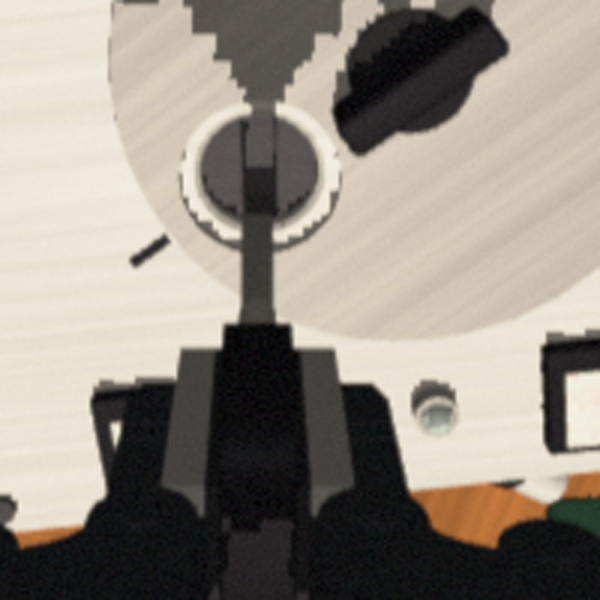

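View pics/s3c.png

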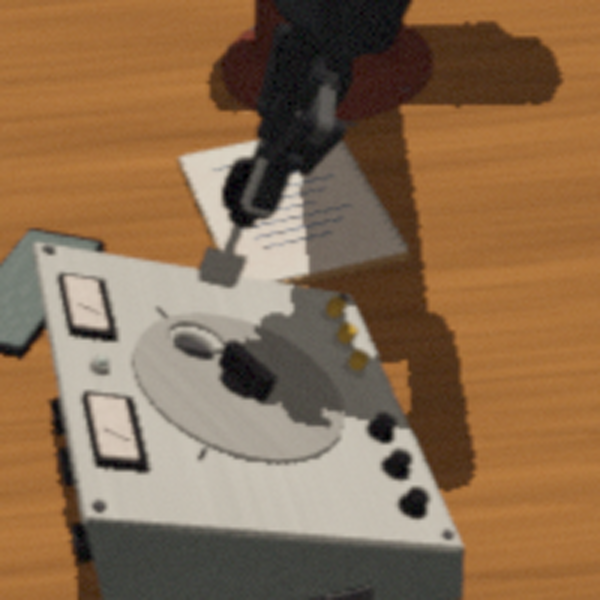

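```bash
python3 - <<'E'
from h import *
f=load('w8')
def q(x,y,h): return (pp(f,(x+.5)/3-.5+230,(y+.5)/3-.5+170,h)*1000)[:2].round(1)
for n,p,h in(('L',(200,168),0),('R',(320,168),0),('bot',(259,218),0),('slL',(244,140),-.006),('slR',(276,140),-.006),('shutL',(180,175),.0055),('shutR',(342,175),.0055),('shutB',(260,249),.0055),('shutT',(260,101),.0055)): print(n,q(*p,h))
M=f['W']@np.linalg.inv(f['hand_eye'])
for d in((0,0),(.013,0),(-.013,0)):
    tip=M@[0,d[0],.064,1]; u=proj(f,tip[:3]); print('tip pred crop',(u-[230,170])*3)
print(PB@(M[:3,3]-O))
E
```

```text
L [ 18.5 -52.5]
R [ 22.3 -22.7]
bot [ 33.6 -39.5]
slL [ 14.4 -40.9]
slR [ 15.4 -32.9]
shutL [ 18.  -57.1]
shutR [ 22.9 -17.7]
shutB [ 39.9 -40. ]
shutT [  1.8 -35.3]
tip pred crop [257.24265805 243.19988562]
tip pred crop [257.26837711 300.39984932]
tip pred crop [257.21595536 183.8123165 ]
[ 0.02068438 -0.03848141  0.11345442]
```

carry_out:
  moves:
    - [[0, 0, 0, 0.016, 0, 0.35, -1], [0, 0, 0, 0, 0, 0.4, -1], [0, 0, 0, 0, 0, 0.4, -1], [0, 0, 0, 0, 0, 0.1, -1], [0, 0, 0, 0, 0, 0, -1], [0, 0, 0, 0, 0, 0, -1], [0, 0, 0, 0, 0, 0, -1]]

```text
time: 11.65
tool_pos: [0.5444, -0.0979, 0.1744]
tool_rot: [0.215, 0.975, 0.032, 0.037]
contact_force: [-0.1, -0.1, -0.7]
gripper_width: 0.106
```

```bash
cat > st.py <<'E'
from h import *
s=state(); M=T(); x=PB@M[:3,0]; print('t',s['time'],'tcp',(1000*PB@(M[:3,3]-O)).round(2),'tip',(1000*PB@(M[:3,3]+.064*M[:3,2]-O)).round(2),'z',(PB@M[:3,2]).round(4),'s',np.arctan2(x[0],x[1]).round(4),'F',(PB@s['contact_force']).round(1),'Tq',(PB@s['ft_torque']).round(2),'g',s['gripper_width'])
E
python3 st.py; python3 - <<'E'
from h import *
grab('wrist','w9')
a=cv2.imread('pics/w9.png'); cv2.imwrite('pics/w9c.png',cv2.resize(a[170:370,230:430],None,fx=3,fy=3,interpolation=cv2.INTER_CUBIC))
E
```

```text
t 11.65 tcp [ 22.14 -36.44  65.18] tip [ 22.37 -36.06   1.19] z [ 0.0036  0.006  -1.    ] s 0.1235 F [-0.2 -0.1 -0.6] Tq [-0.05  0.3   0.01] g 0.10568677730385034
```

View pics/w9c.png

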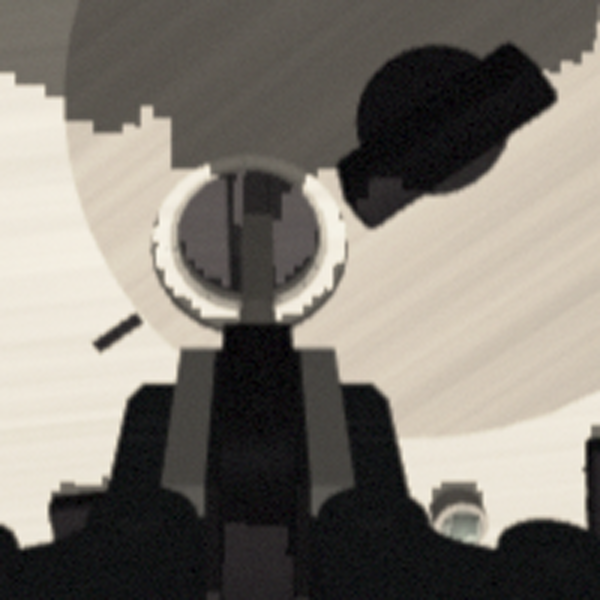

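carry_out:
  moves:
    - [[0.04, -0.07, 0, -0.035, -0.03, 0, -1], [0, 0, 0, 0, 0, 0, -1], [0, 0, 0, 0, 0, 0, -1], [0, 0, 0, 0, 0, 0, -1]]

```text
time: 12.03
tool_pos: [0.5424, -0.0972, 0.1728]
tool_rot: [0.213, 0.976, 0.031, 0.033]
contact_force: [0.4, -0.0, -1.4]
gripper_width: 0.105
```

```bash
python3 st.py; python3 - <<'E'
from h import *
grab('wrist','w10')
a=cv2.imread('pics/w10.png'); cv2.imwrite('pics/w10c.png',cv2.resize(a[190:320,250:380],None,fx=4.6,fy=4.6,interpolation=cv2.INTER_CUBIC))
E
```

```text
t 12.0333 tcp [ 20.54 -38.33  64.15] tip [ 20.47 -38.4    0.15] z [-0.001  -0.0011 -1.    ] s 0.1234 F [-0.5  0.4 -1.3] Tq [ 0.06  0.26 -0.02] g 0.1053861841245918
```

View pics/w10c.png

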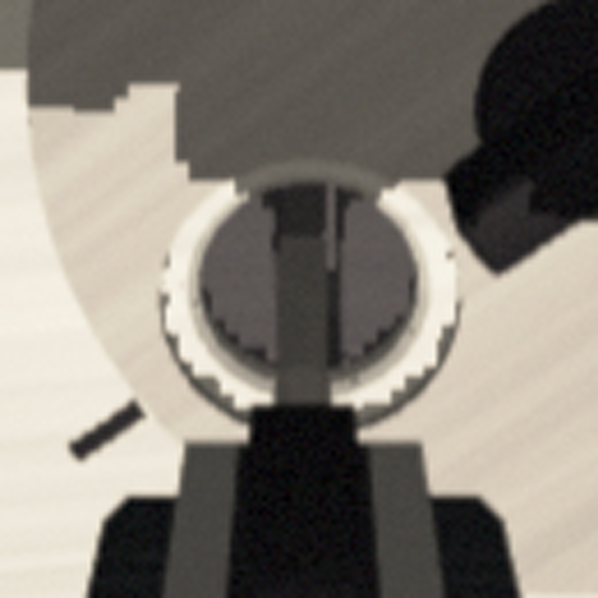

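carry_out:
  moves:
    - [[0, 0, 0, 0.012, 0.01, 0.1, -1], [0, 0, 0, 0, 0, 0.1, -1], [0, 0, 0, 0, 0, 0.05, -1], [0, 0, 0, 0, 0, 0, -1], [0, 0, 0, 0, 0, 0, -1]]

```text
time: 12.5
tool_pos: [0.5433, -0.1011, 0.1627]
tool_rot: [0.213, 0.976, 0.031, 0.033]
contact_force: [1.9, 4.3, -2.8]
gripper_width: 0.105
```

```bash
python3 st.py
```

```text
t 12.5 tcp [ 19.92 -38.09  53.26] tip [ 19.73 -38.19 -10.74] z [-0.0029 -0.0016 -1.    ] s 0.123 F [-4.7  2.7 -0.9] Tq [0.48 1.25 0.05] g 0.10522330632943233
```

carry_out:
  moves:
    - [[0, 0, 0, 0, -0.02, 0.1, -1], [0, 0, 0, 0, 0, 0.1, -1], [0, 0, 0, 0, 0, 0.1, -1], [0, 0, 0, 0, 0, 0, -1], [0, 0, 0, 0, 0, 0, -1]]

```text
time: 12.92
tool_pos: [0.544, -0.1057, 0.1515]
tool_rot: [0.213, 0.976, 0.031, 0.032]
contact_force: [2.3, 3.4, -3.8]
gripper_width: 0.108
```

```bash
python3 st.py
```

```text
t 12.9167 tcp [ 19.35 -38.25  41.19] tip [ 19.2  -38.39 -22.81] z [-0.0023 -0.0022 -1.    ] s 0.123 F [-4.3  2.9 -2.2] Tq [0.45 1.3  0.03] g 0.10750269511698826
```

Nearly home; press the last few mm.

carry_out:
  moves:
    - [[0, 0, 0, 0, -0.02, 0.06, -1], [0, 0, 0, 0, 0, 0.04, -1], [0, 0, 0, 0, 0, 0.02, -1], [0, 0, 0, 0, 0, 0, -1], [0, 0, 0, 0, 0, 0, -1]]

```text
time: 13.33
tool_pos: [0.5448, -0.107, 0.1483]
tool_rot: [0.213, 0.976, 0.031, 0.033]
contact_force: [-1.2, 6.4, 0.8]
gripper_width: 0.104
```

```bash
python3 st.py; python3 - <<'E'
from h import *
grab('wrist','w11')
E
```

```text
t 13.3333 tcp [ 19.25 -37.77  37.66] tip [ 19.15 -37.87 -26.34] z [-0.0015 -0.0015 -1.    ] s 0.1237 F [-5.6 -0.   3.4] Tq [-0.08  1.31  0.  ] g 0.10363343950588698
```

View pics/w11.png

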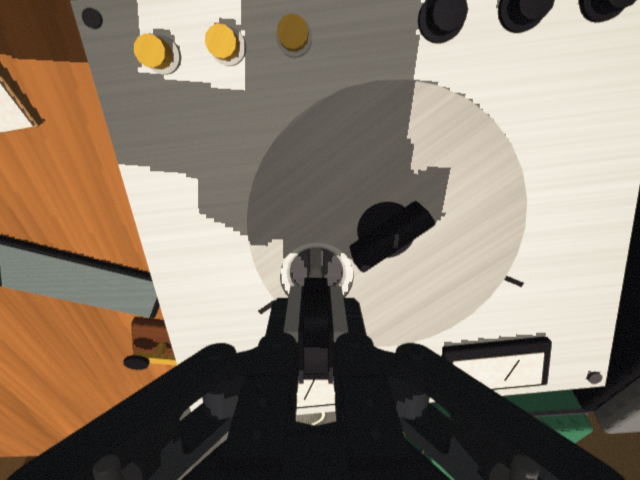

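carry_out:
  moves:
    - [[0, 0, 0, 0, -0.04, 0.03, -1], [0, 0, 0, 0, 0, 0, -1], [0, 0, 0, 0, 0, 0, -1], [0, 0, 0, 0, 0, 0, -1]]

```text
time: 13.72
tool_pos: [0.545, -0.1067, 0.148]
tool_rot: [0.214, 0.976, 0.031, 0.033]
contact_force: [-3.5, 5.6, 6.4]
gripper_width: 0.104
```

```bash
python3 st.py
```

```text
t 13.7167 tcp [ 18.99 -37.5   37.51] tip [ 19.03 -37.62 -26.49] z [ 7.0e-04 -1.8e-03 -1.0e+00] s 0.1241 F [-2.9 -2.4  8.4] Tq [-0.66  0.89 -0.03] g 0.1037360655672889
```

carry_out:
  moves:
    - [[0, 0, 0.6, 0.003, 0, 0, -1], [0, 0, 0.85, 0.004, 0, 0, -1], [0, 0, 0.85, 0.004, 0, 0, -1], [0, 0, 0.85, 0.004, 0, 0, -1], [0, 0, 0.85, 0.004, 0, 0, -1], [0, 0, 0.85, 0.004, 0, 0, -1], [0, 0, 0, 0, 0, 0, -1], [0, 0, 0, 0, 0, 0, -1]]

```text
time: 14.38
tool_pos: [0.5467, -0.1068, 0.1483]
tool_rot: [0.202, 0.96, -0.175, 0.078]
contact_force: [-0.7, 4.9, 4.1]
gripper_width: 0.106
```

```bash
python3 st.py
```

```text
t 14.3833 tcp [ 19.47 -35.86  37.57] tip [ 19.55 -35.82 -26.43] z [ 1.1e-03  5.0e-04 -1.0e+00] s 0.5475 F [-2.8  0.2  5.8] Tq [-0.06  0.74 -0.03] g 0.10601071420600665
```

carry_out:
  moves:
    - [[0, 0, 0.8, 0, 0, 0, -1], [0, 0, 0.85, 0.004, 0, 0, -1], [0, 0, 0.85, 0.004, 0, 0, -1], [0, 0, 0.85, 0.004, 0, 0, -1], [0, 0, 0.85, 0.004, 0, 0, -1], [0, 0, 0.85, 0.004, 0, 0, -1], [0, 0, 0, 0, 0, 0, -1], [0, 0, 0, 0, 0, 0, -1]]

```text
time: 15.05
tool_pos: [0.5477, -0.1075, 0.1486]
tool_rot: [0.181, 0.899, -0.379, 0.121]
contact_force: [0.8, 4.3, 5.1]
gripper_width: 0.109
```

```bash
python3 st.py
```

```text
t 15.05 tcp [ 20.38 -34.97  37.55] tip [ 20.5  -34.87 -26.45] z [ 0.0019  0.0015 -1.    ] s 0.9862 F [-1.5  1.5  6.3] Tq [ 0.12  0.33 -0.04] g 0.10860572198908013
```

Remaining 0.585 rad ≈ 6.7 units.

carry_out:
  moves:
    - [[0, 0, 0.85, 0, 0, 0, -1], [0, 0, 0.85, 0, 0, 0, -1], [0, 0, 0.85, 0.004, 0, 0, -1], [0, 0, 0.85, 0.004, 0, 0, -1], [0, 0, 0.85, 0.004, 0, 0, -1], [0, 0, 0.85, 0.004, 0, 0, -1], [0, 0, 0, 0, 0, 0, -1], [0, 0, 0, 0, 0, 0, -1]]

```text
time: 15.72
tool_pos: [0.5483, -0.1085, 0.1492]
tool_rot: [0.15, 0.793, -0.568, 0.158]
contact_force: [1.7, 2.3, 4.6]
gripper_width: 0.105
```

```bash
python3 st.py
```

```text
t 15.7167 tcp [ 21.61 -34.61  37.59] tip [ 21.81 -34.49 -26.41] z [ 0.0032  0.0019 -1.    ] s 1.4312 F [0.2 2.1 5. ] Tq [ 0.18 -0.1   0.02] g 0.10531586115703917
```

carry_out:
  moves:
    - [[0, 0, 0.6, 0, 0, 0, -1], [0, 0, 0.6, 0, 0, 0, -1], [0, 0, 0.5, 0, 0, 0, -1], [0, 0, 0, 0, 0, 0, -1], [0, 0, 0, 0, 0, 0, -1]]

```text
time: 16.13
tool_pos: [0.5484, -0.1088, 0.1494]
tool_rot: [0.138, 0.749, -0.625, 0.169]
contact_force: [0.6, 0.9, 5.2]
gripper_width: 0.104
```

```bash
python3 st.py
```

```text
t 16.1333 tcp [ 21.96 -34.61  37.59] tip [ 22.22 -34.49 -26.4 ] z [ 0.004   0.0018 -1.    ] s 1.5792 F [1.5 0.8 5. ] Tq [ 0.15 -0.27  0.06] g 0.1043541910280381
```

carry_out:
  moves:
    - [[0, 0, 0.5, 0, 0, 0, -1], [0, 0, 0.5, 0, 0, 0, -1], [0, 0, 0, 0, 0, 0, -1], [0, 0, 0, 0, 0, 0, -1]]

```text
time: 16.47
tool_pos: [0.5484, -0.109, 0.1495]
tool_rot: [0.131, 0.721, -0.657, 0.175]
contact_force: [0.9, 0.1, 6.3]
gripper_width: 0.109
```

```bash
python3 st.py
```

```text
t 16.4667 tcp [ 22.19 -34.63  37.59] tip [ 22.48 -34.52 -26.4 ] z [ 0.0045  0.0018 -1.    ] s 1.6665 F [2.8 0.9 5.7] Tq [ 0.13 -0.42  0.05] g 0.10875463417452481
```

carry_out:
  moves:
    - [[0, 0, 0.5, 0, 0, 0, -1], [0, 0, 0.5, 0, 0, 0, -1], [0, 0, 0, 0, 0, 0, -1], [0, 0, 0, 0, 0, 0, -1]]

```text
time: 16.8
tool_pos: [0.5483, -0.1092, 0.1495]
tool_rot: [0.123, 0.693, -0.687, 0.181]
contact_force: [0.1, 0.5, 5.9]
gripper_width: 0.109
```

```bash
python3 st.py
```

```text
t 16.8 tcp [ 22.35 -34.68  37.61] tip [ 22.7  -34.58 -26.39] z [ 0.0056  0.0015 -1.    ] s 1.7504 F [2.1 0.2 5.5] Tq [ 0.12 -0.49  0.97] g 0.10866290425402432
```

carry_out:
  moves:
    - [[0, 0, -0.5, 0, 0, 0, -1], [0, 0, 0, 0, 0, 0, -1]]

```text
time: 16.97
tool_pos: [0.5484, -0.1091, 0.1495]
tool_rot: [0.127, 0.707, -0.672, 0.178]
contact_force: [0.9, -0.6, 6.2]
gripper_width: 0.103
```

```bash
python3 st.py
```

```text
t 16.9667 tcp [ 22.34 -34.61  37.62] tip [ 22.66 -34.5  -26.38] z [ 0.0051  0.0018 -1.    ] s 1.7075 F [3.3 0.8 5.3] Tq [ 0.17 -0.51  0.41] g 0.10327307630637765
```

carry_out:
  moves:
    - [[0, 0, 0, 0, 0, 0, 0.2], [0, 0, 0, 0, 0, 0, 0.2], [0, 0, 0, 0, 0, 0, 0.2], [0, 0, 0, 0, 0, 0, 0.2], [0, 0, 0, 0, 0, -0.5, 0.2], [0, 0, 0, 0, 0, -0.8, 0.2], [0, 0, 0, 0, 0, -0.9, 0.2], [0, 0, 0, 0, 0, -0.8, 0.2]]

```text
time: 17.63
tool_pos: [0.5367, -0.0571, 0.2563]
tool_rot: [0.127, 0.706, -0.674, 0.175]
contact_force: [1.0, -0.5, 0.3]
gripper_width: 0.594
```

carry_out:
  moves:
    - [[0, 0, 0, 0, 0, 0, 0.6], [0, 0, 0, 0, 0, 0, 0.6], [0, 0, 0, 0, 0, 0, 0.6]]

```text
time: 17.88
tool_pos: [0.5369, -0.0575, 0.2544]
tool_rot: [0.127, 0.707, -0.674, 0.175]
contact_force: [0.7, -0.1, -1.5]
gripper_width: 0.797
```

```bash
python3 st.py; python3 - <<'E'
from h import *
grab('wrist','w12')
f=grab('scene','s4')
a=cv2.imread('pics/s4.png'); cv2.imwrite('pics/s4c.png',cv2.resize(a[180:340,190:350],None,fx=3.7,fy=3.7,interpolation=cv2.INTER_CUBIC))
E
```

```text
t 17.8833 tcp [ 18.77 -36.27 155.01] tip [ 18.68 -36.44  91.01] z [-0.0014 -0.0027 -1.    ] s 1.7107 F [-0.4  0.7 -1.4] Tq [0.05 0.16 0.01] g 0.7969771079354524
```

View pics/w12.png

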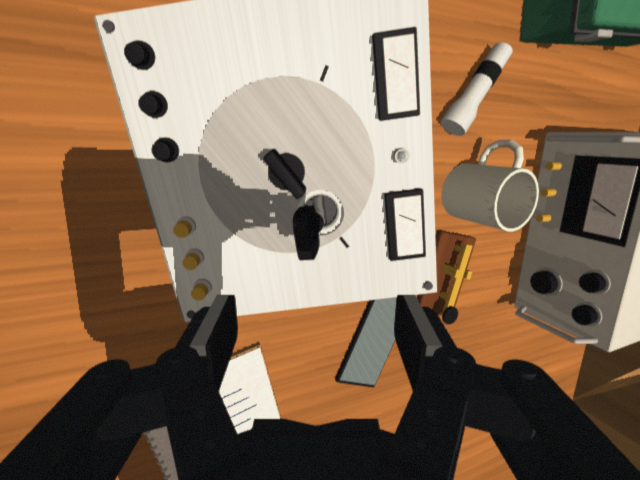

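View pics/s4c.png

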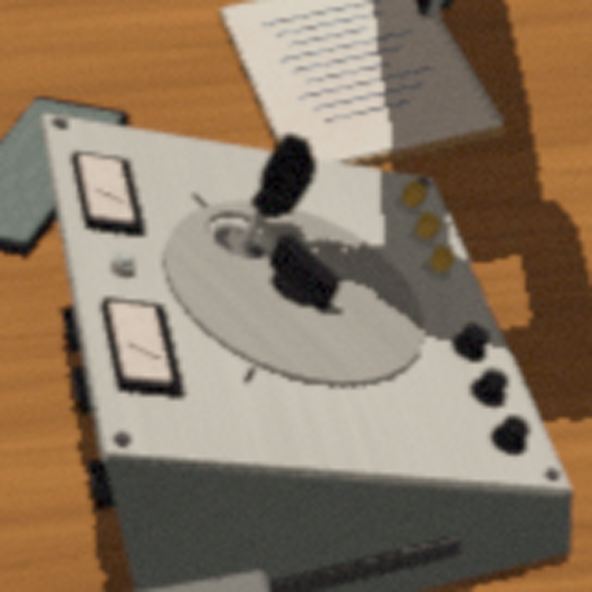

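```bash
python3 - <<'E'
from h import *
f=load('w12');g=load('s4')
for n,F in(('w',f),('s',g)):
    for h in(0,.03,.048,.066):
        u=proj(F,w(.021,-.0376,h)); print(n,h,u.round(1), ((u-[190,180])*3.7).round(0) if n=='s' else '')
a=cv2.imread('pics/w12.png'); cv2.imwrite('pics/w12c.png',cv2.resize(a[140:290,240:390],None,fx=4,fy=4,interpolation=cv2.INTER_CUBIC))
for v in range(200,266,4): print(v,[ (1000*PB@(pix(f,u,v)-O)).round(0).astype(int).tolist() for u in range(300,320,6)])
E
```

```text
w 0 [319.4 210.9] 
w 0.03 [319.7 221.4] 
w 0.048 [319.9 228.8] 
w 0.066 [320.2 237.2] 
s 0 [255.3 245.4] [242. 242.]
s 0.03 [260.2 233.6] [260. 198.]
s 0.048 [263.2 226.3] [271. 171.]
s 0.066 [266.3 218.9] [282. 144.]
200 [[6, -24, 7], [11, -26, 0], [16, -28, -5], [21, -28, -1]]
204 [[6, -29, 2], [10, -31, -6], [15, -32, -5], [21, -32, -2]]
208 [[8, -21, 43], [13, -21, 45], [17, -23, 41], [20, -35, -1]]
212 [[9, -21, 55], [13, -21, 56], [17, -25, 44], [20, -36, 7]]
216 [[9, -22, 61], [13, -22, 62], [16, -28, 45], [20, -33, 31]]
220 [[9, -24, 63], [13, -24, 65], [16, -30, 48], [20, -36, 31]]
224 [[9, -26, 66], [13, -27, 65], [16, -33, 49], [19, -39, 31]]
228 [[8, -29, 66], [12, -30, 66], [16, -35, 51], [19, -42, 32]]
232 [[8, -32, 65], [12, -32, 68], [15, -38, 50], [19, -45, 32]]
236 [[7, -35, 66], [12, -35, 66], [15, -41, 52], [18, -48, 35]]
240 [[7, -38, 66], [11, -38, 66], [14, -43, 53], [18, -50, 36]]
244 [[6, -41, 64], [11, -42, 65], [14, -45, 58], [18, -52, 40]]
248 [[6, -44, 65], [10, -44, 67], [14, -47, 60], [17, -55, 41]]
252 [[5, -47, 65], [10, -47, 67], [14, -49, 63], [15, -75, 1]]
256 [[5, -50, 65], [9, -50, 65], [13, -52, 64], [14, -78, 2]]
260 [[4, -55, 61], [8, -55, 61], [8, -82, 0], [14, -83, 0]]
264 [[-3, -84, 1], [2, -85, 1], [8, -86, 1], [13, -87, 0]]
```

View pics/w12c.png

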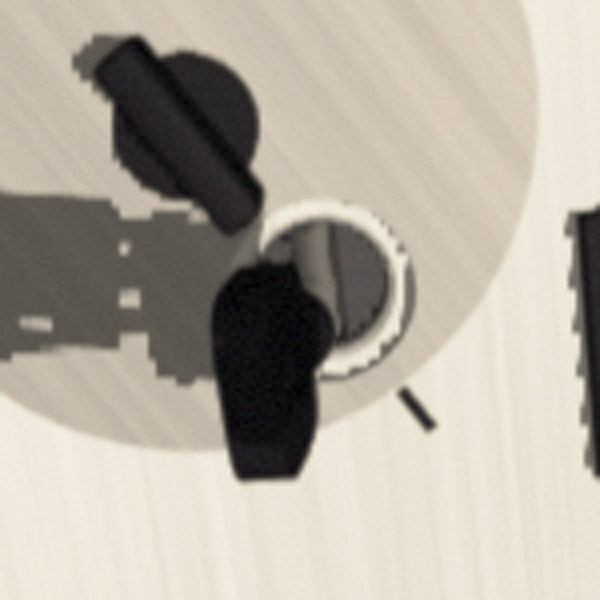

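```bash
python3 - <<'E'
from h import *
f=load('w12')
a=pp(f,322.5,196.3,-.006)*1e3;b=pp(f,326.2,223.7,-.006)*1e3;d=b-a;print(a,b,np.arctan2(-d[1],d[0]))
# shutter angle from knob bar top: crop (122,48)->(240,225)
a=pp(f,240+118/4,140+55/4,.024)*1e3;b=pp(f,240+242/4,140+217/4,.024)*1e3;d=b-a;print('shutter',np.arctan2(-d[1],d[0]),a,b)
a=cv2.imread('pics/w12.png'); cv2.imwrite('pics/w12d.png',cv2.resize(a[185:235,295:350],None,fx=11,fy=11,interpolation=cv2.INTER_CUBIC))
E
```

```text
[ 25.28188522 -26.63274357  -6.        ] [ 25.20290907 -51.80746372  -6.        ] 1.5739334379301295
shutter 1.0769972727234585 [-9.29231965 18.59830059 24.        ] [  9.00214644 -15.38872273  24.        ]
```

View pics/w12d.png

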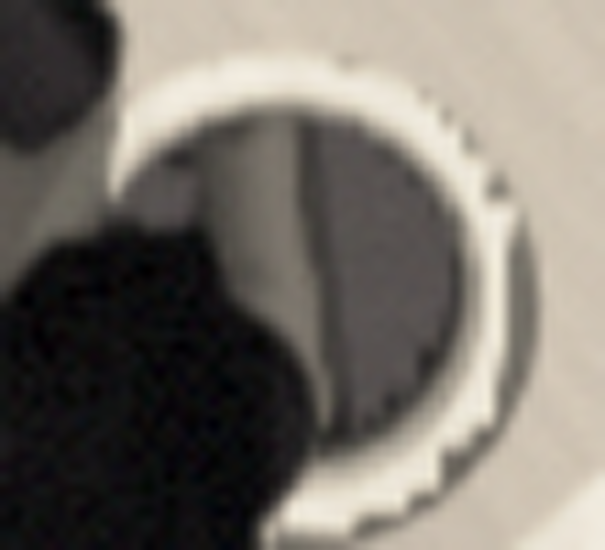

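```bash
python3 - <<'E'
from h import *
grab('top','t2')
print(state()['time'],ticket.job_done())
E
```

```text
the job is handed in; nothing more can be done
18.0333 None
```

View pics/t2.png

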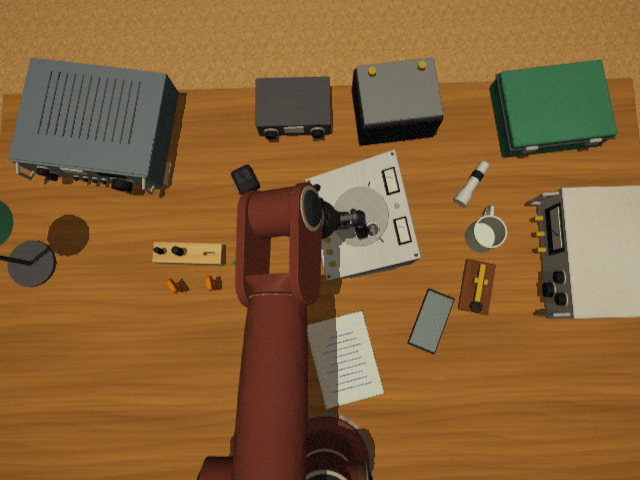

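The job is handed in at 18.0 s. I turned the shutter over the right-hand keyhole, took the black key from the tool block and pressed it home in the rotor. Then I turned it clockwise to the stop, let go and backed off about 117 mm.

What the last checks showed:
- **Shutter:** the tool read 1.044 rad as I left it, and the final image gave about 1.08. Both are within 0.12 rad of the 1.047 target.
- **Key seating:** the top of the bow is about 66 mm above the panel face, the height expected when it is fully home. Before I turned it, pushing a further 1.2 mm raised the axial force to 8 N with no more travel.
- **Rotor:** the torque rose to about 1 N m at the stop. The visible slot edge is at 1.57 rad in the image.
- **Other things on the table:** in the last top view, everything I could see is where it was. The green keys and part of the panel were hidden behind the arm.

One reading did not match the rest. The key itself read about 1.71 rad and leans about 7° downslope in its slot. I put this down to the blade's play in the slot (about 0.09 rad of turn) plus measuring error, as the slot edge itself agrees with the stop.

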